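# Clamp a sample bottle on the mixer with its thumbwheel

## Robot

A 6-joint arm with a two-finger parallel gripper is mounted at the origin on the work surface. World frame = base frame: x ahead of the robot, y to its left, z up, the work surface at z = 0. Lengths are in m, angles in degrees, forces in N, time in s.
With the tool pointing down it reaches from about 0.35 to 0.975 m from the base axis. Payload 17.4 kg.
Tool frame: the origin (TCP) lies at the very end of the fingers, on their centre line; the grasp point (between the pads) lies 19 mm behind it (r.hold_point_z is the distance from the TCP to the grasp point, in m); x points along the fingers, z is the direction in which the jaws open and shut, and the axes are right-handed (so a half turn about x gives the same grasp; the last joint's range is limited). The gripper opens to 85 mm and grips with 20 to 120 N. Pads are 22 mm wide; open, the fingers measure 114 mm over their backs; the gripper's body (76 mm by 85 mm) begins 54 mm behind the grasp point. The pads swing forward as they close: fully open they stand 13 mm farther back than shut.
Start: joints at [66.589, 6.646, 82.598, -0, 90.757, -2.166], TCP at [0.245, 0.629, 0.231] pointing down, gripper open.
Joint ranges: [-162.19, 162.19], [-47.58, 125.68], [4.15, 143.07], [-65.23, 245.23], [0.69, 171.88], [-170.13, 170.13]. Speed limits (degrees/s): [108.29, 108.29, 127.2, 180, 180, 180].

## Interface

Orientations are given as a 3x3 rotation matrix whose columns are the frame's x, y, z axes.
In Python, from station import r gives the robot as it stands. The module is installed in compiled form; this text tells all that it offers.
- The arm moves only by the shell command python3 -m creep 'ROWS' [FORCE]. ROWS is JSON, a list of rows, each an object of numbers: "claw": the finger opening in cm, from 0 to 8.54; "dx", "dy", "dz": the shift along the world's x, y, z in cm; "twist": the turn about the world's z in rad. A call has exactly 5 rows; each row is the pose to reach, as a shift and turn from the pose commanded when the call began; what a row does not reach only later rows make up. A row lasts 1/10 s, in which the tool goes at most 50 mm and 8.59 degrees, less where a joint would pass 70% of its speed; a pose out of reach is approached as far as the arm can. A call with a gripper value outside its range is refused whole. The fingers move at their own pace and stop on an object; FORCE is the grip in N (left out, the last holds). Time passes only in rows, so rows that repeat a pose let the fingers close, or fill a call up. It gives the time, the measured TCP pose, the force and the opening at its end, in the units of the state.
- r.observe(): the state, without advancing time (a new reading comes with each control period).
- r.get_image(name): name is "side" or "top"; returns the picture (480x640x3 uint8, blue, green, red); there is no depth.
- r.camera_model(name): a dict with "fx", "fy", "cx", "cy" (pixels), "R" (3x3) and "t" (3): a world point X has camera coordinates R X + t. Camera axes: x right, y down, z forward; pixel columns grow to the right and rows downward; lengths in m; the calibration is good to about 2 mm. A picture is of the moment at which its call begins. camera_model takes no time and is no camera call.
- r.sign_off(): hands the job in, once; it reports no verdict.
The state is a dict: "time": time; "qpos": joint angles; "joint_vel": joint speeds; "tau": joint torques, N m; "position": TCP position; "tool_rot": TCP orientation; "force": force on the tool from outside, world axes, zero at the start; "ft_torque": the same for the moment, N m; "grip_width": finger opening in m.
Only numpy, scipy, OpenCV 4.12 (cv2) and the standard library are available. Lean on these libraries where they do the work, as an engineer would, in place of code of your own. Each camera call takes 0.05 s, during which the arm holds its last target.

## Task

Stand the bottle with the blue cap upright on the mixer's platform, between the V block and the red sprung pad, and let go of it. Then, pressing gently with a fingertip, roll the ribbed thumbwheel by its exposed rim until the pad has pushed the bottle home into the V and is itself pressed about half-way in on its spring, never to its stop, and take the hand away. Do not lean on the mixer or its wheel, do not drop or tip the bottle, and leave everything else where it is.

Things in the scene. Friction and masses are not known exactly. Their poses are not given: they have to be found in the camera images.
- bottle_mid (a point): half-way up the bottle to clamp, on its axis: amber glass, paper label, blue cap, 44 mm diameter, 80 mm tall, about 0.14 kg. Cap 36 mm across, 16 mm tall, its centre 32 mm above this point; underside 40 mm below it. z is up along the bottle. Starts standing on the bench in any of three places, beside two bottles alike but for the cap
- mixer: mixer, a white box 170 x 240 mm with an aluminium platform 190 x 260 mm, its top 60 mm above the bench; fixed. Origin under its centre, z up; +y is the clamp's closing direction, from the thumbwheel's grey housing to the V block. V block: 36 mm tall, 68 mm wide in x, its 90 degree V opens to -y; it stands beside and behind the bottle's +y half only
- seat (a point): on the platform's top, where the bottle's axis stands when home against both faces of the V; axes as the mixer's. The jaw starts anywhere in 9 mm of travel: the pad face stands 31 to 40 mm from here towards -y, so a bottle (22 mm radius) has 9 to 18 mm to spare along y; its axis 4 to 5 mm from here towards -y is clear of V and pad on every start
- wheel_top (a point): highest point of the thumbwheel's rim, mid-width, when not pressed: 63 mm above the platform, 99 mm from the seat towards -y; axes as the mixer's. The grey housing (60 mm in x, 66 mm in y) reaches 53 mm above the platform, so the rim stands out 10 mm
- wheel: thumbwheel, black with grey and orange ribs, 22 mm radius, 14 mm wide; origin on its axis, which lies along the mixer's x. Spring mount: pressed down it yields about 4 N/mm for 3 mm, then is hard; over 20 N harms it. Rim top moving towards the bottle closes the jaw, 4 mm per rad (5.5 mm of rim per mm). Stiff axle, stays put: 4 N at the rim free, 5 N with the pad half in; a fingertip pressed with 8 to 12 N turns it by friction, less may slip
- pad (a joint): how far the red pad (36 mm in x, 6 mm thick, 6 to 22 mm above the platform) is pressed back towards the blue jaw that carries it (44 mm in x, top 30 mm above the platform, driven by the wheel along +y), in m: 0 free (8 mm gap between jaw and pad), 0.007 at its stop; spring 1.5 N/mm
- bottle_white: the same bottle with a white cap (bystander); origin at the centre of its underside
- bottle_orange: the same bottle with an orange cap (bystander); origin at the centre of its underside
- beaker: glass beaker, 70 across, 80 tall (bystander)
- jar: green glass jar, 64 across, 76 tall (bystander)
- dish: shallow clear dish, 100 across, 16 tall (bystander)
Not all that is in view belongs to the job. Leave any black or purple look-alike of the part that bears bottle_mid alone.

How it is judged:
By the outcome, as a careful person would: the job done as asked, in the order asked, and still so for the second after the job is handed in, with the robot touching nothing.
It also fails if it takes over 72 s, if anything falls off the work surface, if the arm or the gripper's body presses on something with over 40 N, if the wrist force passes 120 N, or if a joint passes its speed limit or range.

## Working session

There is one attempt and no reset: what is moved stays moved. The work goes in short steps, Python scripts to look and compute and a shell command to move; the robot and the scene stay as the last step left them, time stands still between calls to the robot, and variables do not carry over. Pictures are saved under pics/ and viewed, and the job is handed in when it is done.

```bash
mkdir -p pics; ls; python3 - <<'E'
from station import r
import cv2
s=r.observe(); print(s)
for n in("side","top"):
    cv2.imwrite(f"pics/{n}0.png",r.get_image(n)); print(n,r.camera_model(n))
print(r.hold_point_z)
E
```

```text
pics
{'time': 0.0, 'qpos': array([ 6.65911952e+01,  6.67471716e+00,  8.26373689e+01,  1.49317083e-03,
        9.07568831e+01, -2.16548312e+00]), 'joint_vel': array([ 0.01248055, -0.07234781,  0.09464967,  0.07484655,  0.05852856,
        0.05487217]), 'tau': array([ 2.62627793e-03, -7.31995296e+01, -6.32496500e+01,  1.29919526e-04,
        6.24427688e-03,  7.23640233e-05]), 'position': array([0.24449013, 0.62894927, 0.23053761]), 'tool_rot': array([[-5.02145657e-04, -9.32050209e-01,  3.62328795e-01],
       [-1.09431034e-03,  3.62329136e-01,  9.32049569e-01],
       [-9.99999275e-01,  7.15244963e-05, -1.20189418e-03]]), 'force': array([ 0.12101825,  0.83526708, -0.02730721]), 'ft_torque': array([ 0.04076084,  0.05069604, -0.02711205]), 'grip_width': 0.0856471620592395}
side {'fx': 574.2337399714656, 'fy': 574.2337399714656, 'cx': 316.87775584227023, 'cy': 236.2176464749138, 'R': array([[ 0.71452796, -0.69960316,  0.00228264],
       [-0.47508162, -0.48760659, -0.73248704],
       [ 0.51356328,  0.52229803, -0.68077714]]), 't': array([-0.36770793,  0.30007774,  1.157666  ])}
top {'fx': 437.66469299987625, 'fy': 437.66469299987625, 'cx': 326.14546399150555, 'cy': 233.06759702739026, 'R': array([[ 0.0208787 , -0.99978143,  0.00108307],
       [-0.99451136, -0.02087971, -0.10252414],
       [ 0.10252434,  0.00106345, -0.99472993]]), 't': array([-0.04707719,  0.50912581,  1.08131056])}
0.0187
```

View pics/side0.png

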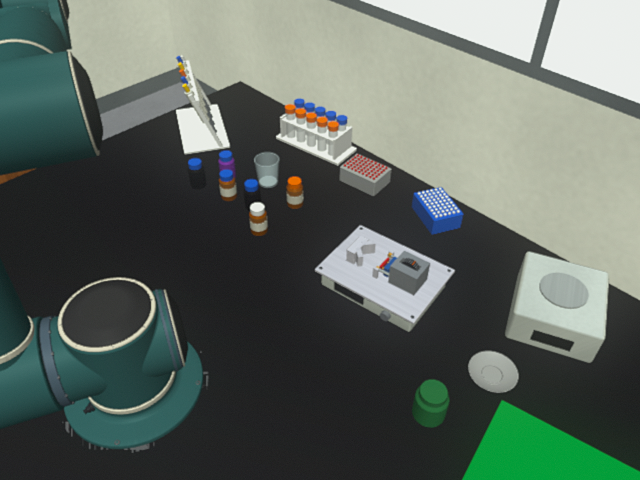

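View pics/top0.png

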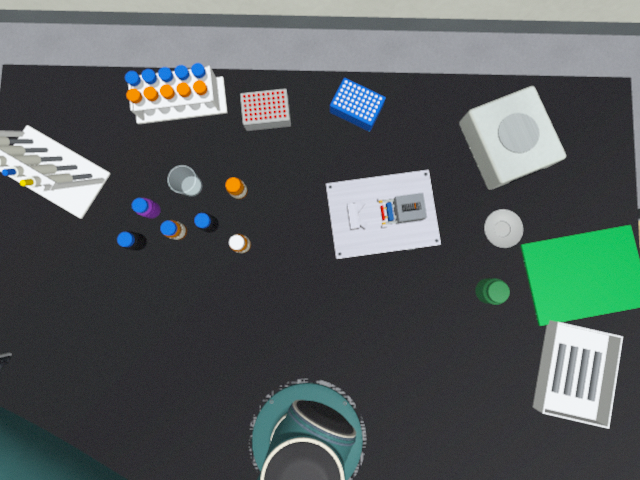

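The amber bottle with the blue cap is near (172,229) in the top picture and (228,178) in the side picture. Black and purple look-alikes stand close by. The mixer is at (383,213) top, with its V to the left. I'll zoom in on both.

```bash
python3 - <<'E'
import cv2,numpy as np
t=cv2.imread("pics/top0.png"); s=cv2.imread("pics/side0.png")
R=lambda a:cv2.resize(a,None,fx=5,fy=5,interpolation=cv2.INTER_CUBIC)
cv2.imwrite("pics/z1.png",R(t[155:265,110:260])); cv2.imwrite("pics/z2.png",R(t[160:265,315:450]))
cv2.imwrite("pics/z3.png",R(s[140:240,180:310])); cv2.imwrite("pics/z4.png",R(s[220:335,310:460]))
E
```

```text
(no output)
```

View pics/z1.png

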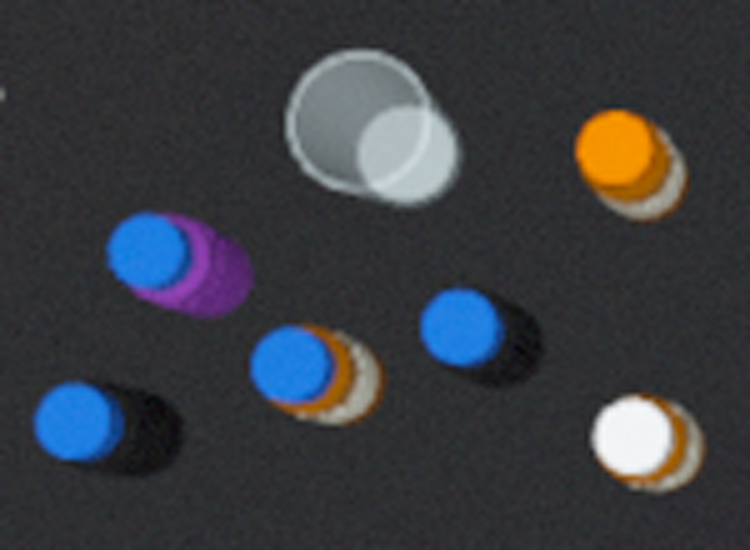

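View pics/z2.png

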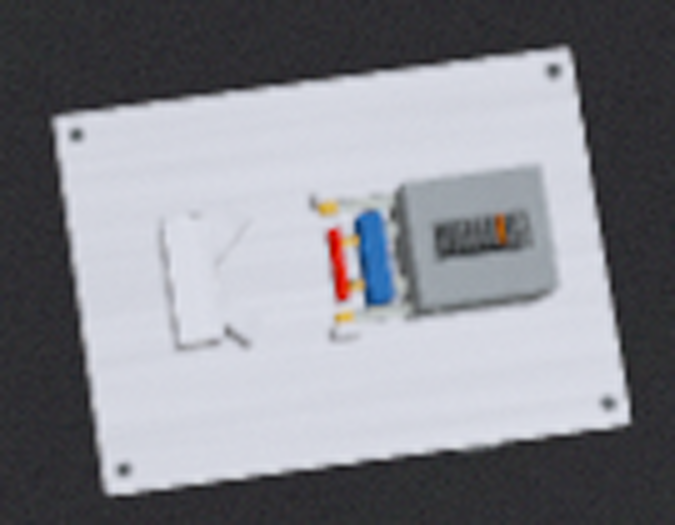

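View pics/z3.png

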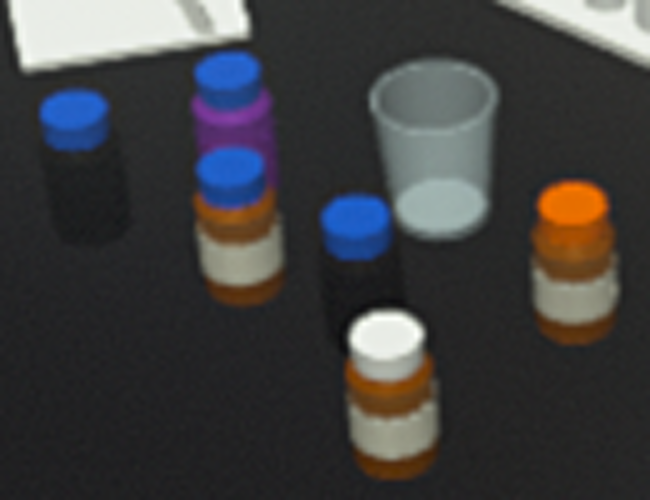

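View pics/z4.png

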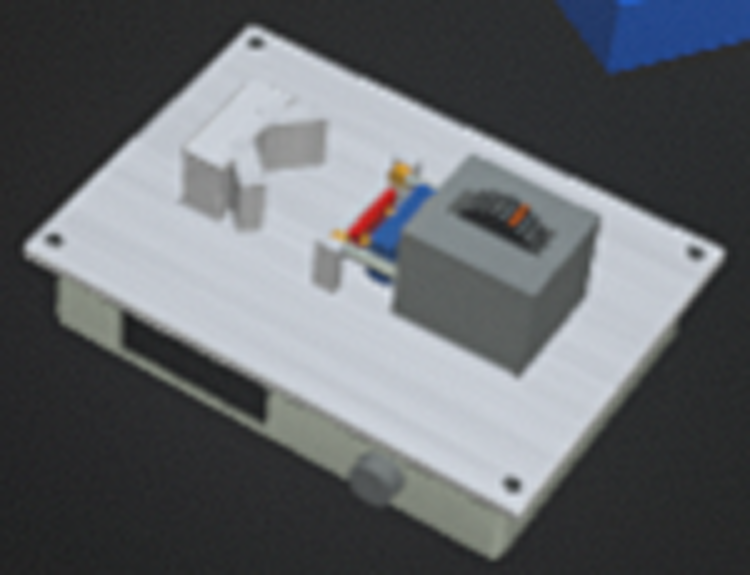

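```bash
cat > h.py <<'E'
from station import r
import cv2,numpy as np
C={n:r.camera_model(n) for n in("side","top")}
def ray(n,u,v,z):
    c=C[n]; d=c["R"].T@np.array([(u-c["cx"])/c["fx"],(v-c["cy"])/c["fy"],1.]); o=-c["R"].T@c["t"]
    return o+d*(z-o[2])/d[2]
def proj(n,X):
    c=C[n]; p=c["R"]@np.asarray(X,float)+c["t"]; return np.array([c["fx"]*p[0]/p[2]+c["cx"],c["fy"]*p[1]/p[2]+c["cy"]])
E
python3 - <<'E'
from h import *
t=cv2.imread("pics/top0.png"); s=cv2.imread("pics/side0.png")
# platform corners
for n,im,cor,z in(("top",t,[(325.4,183.4),(429.2,169.),(441,245),(336,258.8)],.06),("side",s,[(360,225),(454.5,270),(413.5,323.5),(315,270.5)],.06)):
    g=cv2.cvtColor(im,cv2.COLOR_BGR2GRAY)
    c=np.array(cor,np.float32).reshape(-1,1,2)
    P=[ray(n,*p,z) for p in c[:,0]]
    print(n,"corners",np.round(P,4).tolist(),[round(float(np.linalg.norm(P[i]-P[i-1])),4) for i in range(4)],np.mean(P,0))
# caps
for n,im in(("top",t),("side",s)):
    hsv=cv2.cvtColor(im,cv2.COLOR_BGR2HSV)
    m=cv2.inRange(hsv,(95,150,60),(125,255,255))
    k,l,st,ce=cv2.connectedComponentsWithStats(m)
    for i in range(1,k):
        if st[i,4]>60: print(n,st[i],np.round(ce[i],1),np.round(ray(n,*ce[i],.080 if n=="top" else .075),4))
E
```

```text
top corners [[0.6304, -0.032, 0.06], [0.6723, -0.2898, 0.06], [0.4831, -0.318, 0.06], [0.444, -0.0618, 0.06]] [0.1888, 0.2611, 0.1913, 0.2592] [ 0.5574286  -0.17538724  0.06      ]
side corners [[0.6317, -0.0331, 0.06], [0.6723, -0.288, 0.06], [0.4837, -0.3196, 0.06], [0.4431, -0.0667, 0.06]] [0.1916, 0.2582, 0.1912, 0.2561] [ 0.55770025 -0.17686923  0.06      ]
top [191  63  14  15 148] [197.9  70. ] [0.9077 0.2929 0.08  ]
top [174  65  15  15 156] [181.4  71.9] [0.902 0.334 0.08 ]
top [158  67  15  15 163] [165.1  73.8] [0.8961 0.3743 0.08  ]
top [141  68  15  16 170] [148.6  75.5] [0.8908 0.4154 0.08  ]
top [124  70  16  16 180] [132.   77.6] [0.8846 0.4565 0.08  ]
top [ 329   77   57   55 1115] [356.2 106.4] [ 0.8218 -0.1044  0.08  ]
top [  2 169  14   7  67] [  7.9 171.9] [0.6383 0.7431 0.08  ]
top [131 197  18  16 207] [139.2 204.9] [0.5636 0.4176 0.08  ]
top [386 203   7  18  84] [389.3 211.4] [ 0.5604 -0.188   0.08  ]
top [194 212  17  17 218] [202.1 220.3] [0.5292 0.2635 0.08  ]
top [160 220  17  15 195] [167.5 227.6] [0.5097 0.3459 0.08  ]
top [117 231  18  17 237] [125.4 239.1] [0.4799 0.4454 0.08  ]
side [295  99  19  13 130] [304.2 104.4] [0.9158 0.4676 0.075 ]
side [315 107  21  13 140] [325.2 112.7] [0.9281 0.3855 0.075 ]
side [337 115  10   9  67] [341.6 119. ] [0.9382 0.3245 0.075 ]
side [219 150  13  12 127] [225.2 155.3] [0.5645 0.4198 0.075 ]
side [188 158  14  12 142] [194.4 163.5] [0.4794 0.448  0.075 ]
side [219 170  14  11 131] [225.7 174.8] [0.5092 0.3462 0.075 ]
side [244 179  14  13 160] [250.8 184.9] [0.5294 0.2648 0.075 ]
side [412 192  52  43 870] [435.9 217.4] [ 0.7745 -0.156   0.075 ]
```

```bash
python3 - <<'E'
from h import *
from scipy.optimize import least_squares
t=cv2.imread("pics/top0.png"); s=cv2.imread("pics/side0.png")
# platform outline fit in both images: mask -> contour -> approx -> line fits
obs={}
for n,im,box,thr in(("top",t,(160,265,315,450),110),):
    a=im[box[0]:box[1],box[2]:box[3]]
    m=(cv2.cvtColor(a,cv2.COLOR_BGR2GRAY)>thr).astype(np.uint8)
    m=cv2.morphologyEx(m,cv2.MORPH_CLOSE,np.ones((25,25)))
    c=max(cv2.findContours(m,cv2.RETR_EXTERNAL,cv2.CHAIN_APPROX_NONE)[0],key=cv2.contourArea)
    print(cv2.minAreaRect(c))
    P=np.array([ray(n,p[0][0]+box[2],p[0][1]+box[0],.06)[:2]*1000 for p in c],np.float32)
    rc=cv2.minAreaRect(P); print(rc)
pts={"top":[(325.4,183.4),(429.2,169.),(441,245),(336,258.8)],"side":[(360,225),(454.5,270),(413.5,323.5),(315,270.5)]}
loc=[(.095,.13),(.095,-.13),(-.095,-.13),(-.095,.13)]
def w(p,l,z): c_,s_=np.cos(p[2]),np.sin(p[2]); return [p[0]+c_*l[0]-s_*l[1],p[1]+s_*l[0]+c_*l[1],z]
f=lambda p:np.concatenate([proj(n,w(p,l,.06))-q for n in pts for l,q in zip(loc,pts[n])])
q=least_squares(f,[.557,-.176,.16]); print(q.x,np.degrees(q.x[2]),q.fun.round(1))
p=q.x
def tomix(X): d=np.array(X[:2])-p[:2]; c_,s_=np.cos(p[2]),np.sin(p[2]); return np.round([1000*(c_*d[0]+s_*d[1]),1000*(-s_*d[0]+c_*d[1])],1)
T=lambda x,y:(315+x/5,160+y/5)
S=lambda x,y:(310+x/5,220+y/5)
for name,n,uv,z in[("housTL","top",T(400,186),.113),("housTR","top",T(541,165),.113),("housBR","top",T(557,290),.113),("housBL","top",T(415,312),.113),("wheel","top",T(483,235),.119),
 ("wheelS","side",S(502,215),.119),("houS back","side",S(475,153),.113),("houS r","side",S(600,212),.113),("houS front","side",S(528,295),.113),("houS l","side",S(398,235),.113),
 ("VTL","top",T(160,218),.096),("VBL","top",T(178,348),.096),("Vapex","top",T(215,265),.096),("V arm top end","top",T(252,220),.096),("Vbot end","top",T(247,345),.096),
 ("red","top",T(338,265),.082),("redleft","top",T(331,265),.082),("blue","top",T(374,258),.09),
 ("VS left","side",S(183,150),.096),("VS back","side",S(250,80),.096),("VS armR","side",S(327,122),.096),("VSapex","side",S(258,138),.096),("VSarmfront","side",S(265,185),.096),("redS","side",S(373,215),.082)]:
    X=ray(n,*uv,z); print(name,np.round(X[:2],4),tomix(X))
E
```

```text
((68.54060363769531, 54.9614143371582), (96.18827819824219, 124.23322296142578), 75.51023864746094)
((558.4891357421875, -176.00497436523438), (241.98838806152344, 300.301025390625), 17.88075828552246)
[ 0.55764843 -0.17604885  0.15802594] 9.054219172570452 [ 0.3 -0.2 -0.1  0.2  0.6 -0.5  0.3  0.2 -0.3  0.   0.4  0.4  0.1 -0.2
 -1.2 -1. ]
housTL [ 0.5892 -0.1966] [ 27.9 -25.3]
housTR [ 0.6006 -0.2629] [ 28.8 -92.6]
housBR [ 0.5414 -0.2703] [-30.9 -90.5]
housBL [ 0.5296 -0.2039] [-32.  -23.1]
wheel [ 0.5657 -0.2345] [ -1.2 -59. ]
wheelS [ 0.5675 -0.2354] [  0.4 -60.2]
houS back [ 0.5944 -0.1993] [ 32.6 -28.8]
houS r [ 0.6048 -0.2609] [ 33.2 -91.3]
houS front [ 0.5433 -0.2699] [-29.  -90.4]
houS l [ 0.5308 -0.2084] [-31.6 -27.7]
VTL [ 0.5745 -0.0848] [31.  87.5]
VBL [ 0.5123 -0.0943] [-31.9  87.9]
Vapex [ 0.5524 -0.1113] [ 5.  64.7]
V arm top end [ 0.5745 -0.1287] [24.1 44.1]
Vbot end [ 0.5144 -0.127 ] [-35.   55.2]
red [ 0.5558 -0.1717] [-1.1  4.6]
redleft [ 0.5557 -0.1683] [-0.7  7.9]
blue [ 0.5583 -0.1879] [ -1.2 -11.8]
VS left [ 0.5155 -0.0955] [-28.9  86.2]
VS back [ 0.572  -0.0851] [28.5 87.6]
VS armR [ 0.5764 -0.129 ] [25.9 43.5]
VSapex [ 0.5458 -0.114 ] [-1.9 63.1]
VSarmfront [ 0.5256 -0.1367] [-25.5  43.9]
redS [ 0.5573 -0.1748] [-0.2  1.3]
```

Mixer centre is (0.558, -0.176) with yaw 9.05°, and the platform outline matches to within 3 mm of 190 x 260. The wheel sits at mixer y of about -59.5, so the seat is at about +40, which agrees with the V arm ends. The pad face is at y of about 6. The bottle is at (0.5095, 0.346), with both cameras agreeing to 1 mm. I'll swing over the bottle with the jaws along mixer x.

```bash
python3 -m creep '[{"dx":2,"dy":-2,"twist":-0.1,"claw":8.5},{"dx":5,"dy":-5.5,"twist":-0.24,"claw":8.5},{"dx":8.5,"dy":-9,"twist":-0.38,"claw":8.5},{"dx":12,"dy":-12.5,"twist":-0.52,"claw":8.5},{"dx":15.5,"dy":-16,"twist":-0.66,"claw":8.5}]' 30
```

```text
invalid input at $[0]: expected keys claw, dx, dy, dz, twist
```

```bash
python3 -m creep '[{"dx":3.5,"dy":-3.5,"twist":-0.13,"claw":8.5},{"dx":7,"dy":-7,"twist":-0.26,"claw":8.5},{"dx":9.5,"dy":-10.5,"twist":-0.38,"claw":8.5},{"dx":11,"dy":-12.3,"twist":-0.38,"claw":8.5},{"dx":11,"dy":-12.3,"twist":-0.38,"claw":8.5}]'
```

```text
invalid input at $[0]: expected keys claw, dx, dy, dz, twist
```

```bash
python3 -m creep '[{"dx":2,"dy":-2,"dz":0,"twist":-0.1,"claw":8.5},{"dx":5,"dy":-5.5,"dz":0,"twist":-0.24,"claw":8.5},{"dx":8.5,"dy":-9,"dz":0,"twist":-0.38,"claw":8.5},{"dx":12,"dy":-12.5,"dz":0,"twist":-0.52,"claw":8.5},{"dx":15.5,"dy":-16,"dz":0,"twist":-0.66,"claw":8.5}]' 30
```

```text
time: 0.6
position: [0.4005, 0.4675, 0.2311]
tool_rot: [[-0.0, -0.51, 0.86], [-0.0, 0.86, 0.51], [-1.0, -0.0, -0.0]]
force: [1.8, 1.4, 0.0]
grip_width: 0.0852
```

```bash
python3 -m creep '[{"dx":3.5,"dy":-3.5,"dz":0,"twist":-0.13,"claw":8.5},{"dx":7,"dy":-7,"dz":0,"twist":-0.26,"claw":8.5},{"dx":9.5,"dy":-10.5,"dz":0,"twist":-0.38,"claw":8.5},{"dx":11,"dy":-12.3,"dz":0,"twist":-0.38,"claw":8.5},{"dx":11,"dy":-12.3,"dz":0,"twist":-0.38,"claw":8.5}]'; python3 - <<'E'
from h import *
s=r.observe(); print(s["time"],s["position"],s["tool_rot"].round(4),s["grip_width"],s["force"])
for n in("side","top"): cv2.imwrite(f"pics/{n}1.png",r.get_image(n))
E
```

```text
time: 1.1
position: [0.5112, 0.3438, 0.2309]
tool_rot: [[-0.0, -0.156, 0.988], [-0.001, 0.988, 0.156], [-1.0, -0.001, -0.0]]
force: [-0.3, 0.1, 0.2]
grip_width: 0.0849
1.1 [0.51117704 0.34376683 0.23087093] [[-3.000e-04 -1.561e-01  9.877e-01]
 [-7.000e-04  9.877e-01  1.561e-01]
 [-1.000e+00 -7.000e-04 -4.000e-04]] 0.08491600482321275 [-0.26779917  0.1314994   0.23252826]
```

```bash
python3 -m creep '[{"dx":-0.15,"dy":0.2,"dz":-3,"twist":0,"claw":8.5},{"dx":-0.15,"dy":0.2,"dz":-7,"twist":0,"claw":8.5},{"dx":-0.15,"dy":0.2,"dz":-11,"twist":0,"claw":8.5},{"dx":-0.15,"dy":0.2,"dz":-13,"twist":0,"claw":8.5},{"dx":-0.15,"dy":0.2,"dz":-13,"twist":0,"claw":8.5}]'; python3 - <<'E'
from h import *
for n in("side","top"): cv2.imwrite(f"pics/{n}2.png",cv2.resize(r.get_image(n)[130:290,80:320],None,fx=3,fy=3))
E
```

```text
time: 1.7
position: [0.506, 0.3483, 0.0979]
tool_rot: [[-0.005, -0.161, 0.987], [-0.003, 0.987, 0.161], [-1.0, -0.002, -0.005]]
force: [0.1, -0.3, -0.1]
grip_width: 0.0851
```

View pics/side2.png

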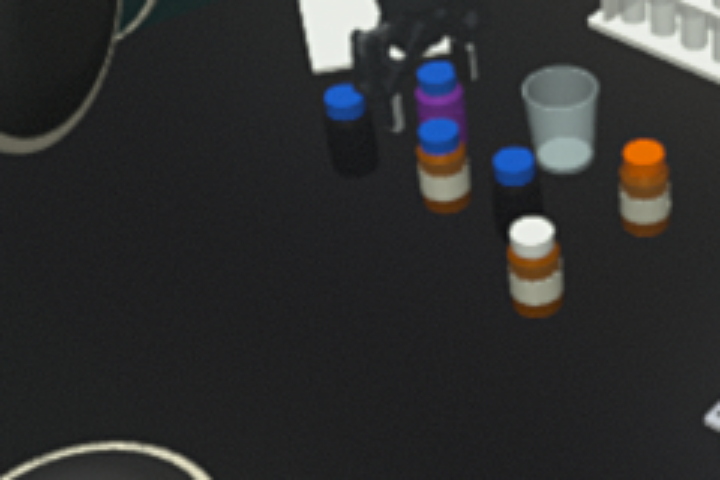

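The fingertips, at about (212,173) and (237,156) full frame, straddle the blue-capped amber bottle's axis at about (226,160) at their height. Nothing else is in their way, so I'm going on down.

```bash
python3 -m creep '[{"dx":0,"dy":0,"dz":-1.5,"twist":0,"claw":8.5},{"dx":0,"dy":0,"dz":-3,"twist":0,"claw":8.5},{"dx":0,"dy":0,"dz":-4.8,"twist":0,"claw":8.5},{"dx":0,"dy":0,"dz":-6.2,"twist":0,"claw":8.5},{"dx":0,"dy":0,"dz":-6.2,"twist":0,"claw":8.5}]'
python3 -m creep '[{"dx":0,"dy":0,"dz":0,"twist":0,"claw":7},{"dx":0,"dy":0,"dz":0,"twist":0,"claw":6},{"dx":0,"dy":0,"dz":0,"twist":0,"claw":5.2},{"dx":0,"dy":0,"dz":0,"twist":0,"claw":4.6},{"dx":0,"dy":0,"dz":0,"twist":0,"claw":4.2}]' 25
python3 -m creep '[{"dx":0,"dy":0,"dz":0,"twist":0,"claw":3.8},{"dx":0,"dy":0,"dz":0,"twist":0,"claw":3.5},{"dx":0,"dy":0,"dz":0,"twist":0,"claw":3.5},{"dx":0,"dy":0,"dz":0,"twist":0,"claw":3.5},{"dx":0,"dy":0,"dz":0,"twist":0,"claw":3.5}]' 35
```

```text
time: 2.3
position: [0.5072, 0.3475, 0.0368]
tool_rot: [[-0.003, -0.159, 0.987], [-0.002, 0.987, 0.159], [-1.0, -0.001, -0.003]]
force: [0.3, 0.2, -0.7]
grip_width: 0.0853
time: 2.8
position: [0.5084, 0.3483, 0.0401]
tool_rot: [[0.001, -0.159, 0.987], [0.001, 0.987, 0.159], [-1.0, 0.0, 0.001]]
force: [-0.1, 0.4, 4.9]
grip_width: 0.0428
time: 3.3
position: [0.5084, 0.3483, 0.0401]
tool_rot: [[0.001, -0.159, 0.987], [0.001, 0.987, 0.159], [-1.0, 0.0, 0.001]]
force: [-1.1, -0.9, 5.2]
grip_width: 0.043
```

```bash
python3 -m creep '[{"dx":0,"dy":0,"dz":0.5,"twist":0,"claw":3.5},{"dx":0,"dy":0,"dz":1.5,"twist":0,"claw":3.5},{"dx":0,"dy":0,"dz":3,"twist":0,"claw":3.5},{"dx":0,"dy":0,"dz":4.5,"twist":0,"claw":3.5},{"dx":0,"dy":0,"dz":6,"twist":0,"claw":3.5}]'
python3 -m creep '[{"dx":0,"dy":0,"dz":2,"twist":0,"claw":3.5},{"dx":0,"dy":0,"dz":5,"twist":0,"claw":3.5},{"dx":0,"dy":0,"dz":8,"twist":0,"claw":3.5},{"dx":0,"dy":0,"dz":10,"twist":0,"claw":3.5},{"dx":0,"dy":0,"dz":10,"twist":0,"claw":3.5}]'
python3 - <<'E'
from h import *
for n in("side","top"): cv2.imwrite(f"pics/{n}3.png",cv2.resize(r.get_image(n)[80:290,80:380],None,fx=2.6,fy=2.6))
E
```

```text
time: 3.8
position: [0.5083, 0.3482, 0.1012]
tool_rot: [[0.001, -0.159, 0.987], [0.0, 0.987, 0.159], [-1.0, 0.0, 0.001]]
force: [0.3, 0.1, -0.5]
grip_width: 0.0426
time: 4.3
position: [0.5089, 0.3487, 0.2038]
tool_rot: [[0.005, -0.159, 0.987], [0.003, 0.987, 0.159], [-1.0, 0.002, 0.005]]
force: [-0.6, 0.5, -1.1]
grip_width: 0.0427
```

View pics/side3.png

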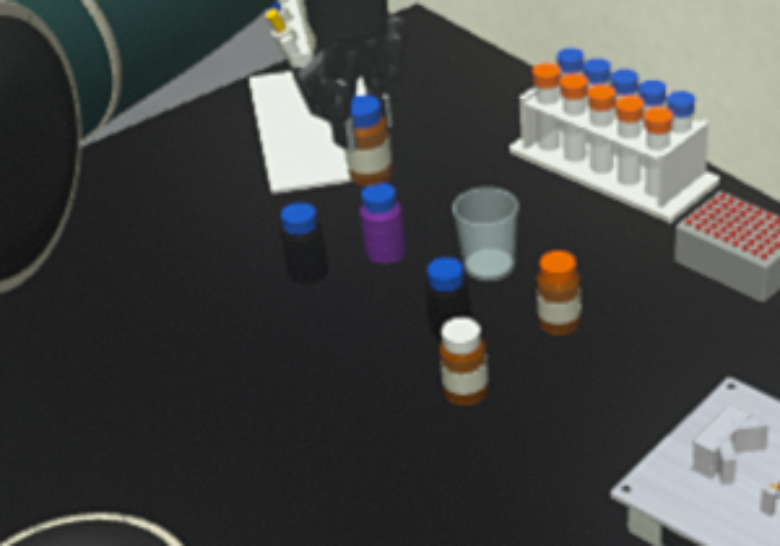

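```bash
python3 -m creep '[{"dx":0.1,"dy":-1.5,"dz":0,"twist":0,"claw":3.5},{"dx":0.4,"dy":-4.5,"dz":0,"twist":0,"claw":3.5},{"dx":0.7,"dy":-8.5,"dz":0,"twist":0,"claw":3.5},{"dx":1.1,"dy":-12.5,"dz":0,"twist":0,"claw":3.5},{"dx":1.4,"dy":-16.5,"dz":0,"twist":0,"claw":3.5}]'
python3 -m creep '[{"dx":0.4,"dy":-4,"dz":0,"twist":0,"claw":3.5},{"dx":0.7,"dy":-8,"dz":0,"twist":0,"claw":3.5},{"dx":1.1,"dy":-12,"dz":0,"twist":0,"claw":3.5},{"dx":1.4,"dy":-16,"dz":0,"twist":0,"claw":3.5},{"dx":1.8,"dy":-20,"dz":0,"twist":0,"claw":3.5}]'
python3 -m creep '[{"dx":0.3,"dy":-4,"dz":0,"twist":0,"claw":3.5},{"dx":0.6,"dy":-7.5,"dz":0,"twist":0,"claw":3.5},{"dx":0.9,"dy":-10.5,"dz":0,"twist":0,"claw":3.5},{"dx":1,"dy":-12.2,"dz":0,"twist":0,"claw":3.5},{"dx":1,"dy":-12.2,"dz":0,"twist":0,"claw":3.5}]'
python3 -m creep '[{"dx":0,"dy":0,"dz":-0.5,"twist":0,"claw":3.5},{"dx":0,"dy":0,"dz":-1,"twist":0,"claw":3.5},{"dx":0,"dy":0,"dz":-1.5,"twist":0,"claw":3.5},{"dx":0,"dy":0,"dz":-2,"twist":0,"claw":3.5},{"dx":0,"dy":0,"dz":-2,"twist":0,"claw":3.5}]'
```

```text
time: 4.9
position: [0.5215, 0.1809, 0.198]
tool_rot: [[-0.002, -0.16, 0.987], [-0.001, 0.987, 0.16], [-1.0, -0.0, -0.002]]
force: [0.4, -0.2, -2.0]
grip_width: 0.0424
time: 5.4
position: [0.5391, -0.0191, 0.1982]
tool_rot: [[-0.002, -0.159, 0.987], [-0.0, 0.987, 0.159], [-1.0, 0.0, -0.001]]
force: [0.3, 0.4, -1.4]
grip_width: 0.0424
time: 5.9
position: [0.5494, -0.1407, 0.1983]
tool_rot: [[-0.002, -0.157, 0.988], [0.0, 0.988, 0.157], [-1.0, 0.0, -0.002]]
force: [0.0, -0.5, -1.3]
grip_width: 0.0424
time: 6.4
position: [0.5498, -0.1383, 0.1783]
tool_rot: [[-0.001, -0.16, 0.987], [0.0, 0.987, 0.16], [-1.0, 0.001, -0.001]]
force: [0.7, -0.1, -0.3]
grip_width: 0.0428
```

```bash
python3 -m creep '[{"dx":0.1,"dy":0,"dz":-1,"twist":0,"claw":3.5},{"dx":0.1,"dy":0,"dz":-2,"twist":0,"claw":3.5},{"dx":0.1,"dy":0,"dz":-3,"twist":0,"claw":3.5},{"dx":0.1,"dy":0,"dz":-3,"twist":0,"claw":3.5},{"dx":0.1,"dy":0,"dz":-3,"twist":0,"claw":3.5}]'
python3 - <<'E'
from h import *
a=r.get_image("side");cv2.imwrite("pics/side4.png",cv2.resize(a[180:340,300:470],None,fx=4,fy=4,interpolation=cv2.INTER_CUBIC))
b=r.get_image("top");cv2.imwrite("pics/top4.png",cv2.resize(b[150:270,310:450],None,fx=5,fy=5,interpolation=cv2.INTER_CUBIC))
cv2.imwrite("pics/raw_s4.png",a)
s=r.observe();print(s["position"])
E
```

```text
time: 6.9
position: [0.551, -0.1389, 0.149]
tool_rot: [[-0.001, -0.159, 0.987], [0.0, 0.987, 0.159], [-1.0, 0.0, -0.001]]
force: [0.3, 0.6, -1.7]
grip_width: 0.0424
[ 0.55126599 -0.13895445  0.1497002 ]
```

View pics/side4.png

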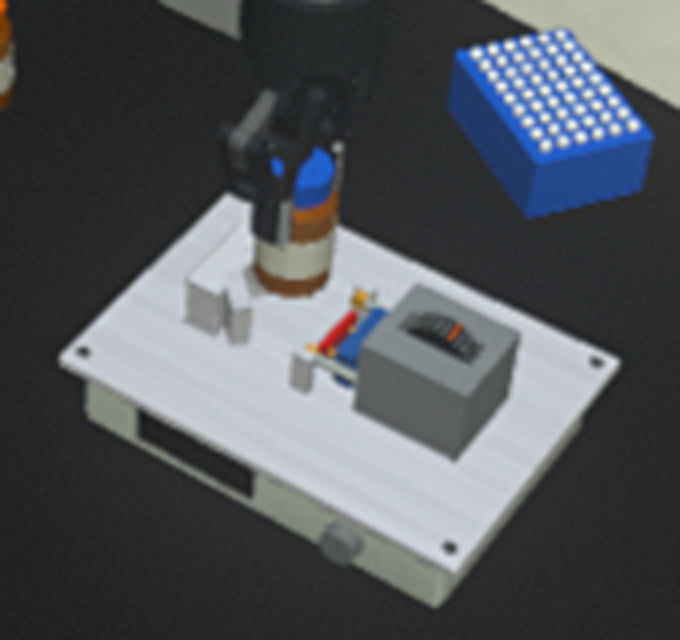

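View pics/top4.png

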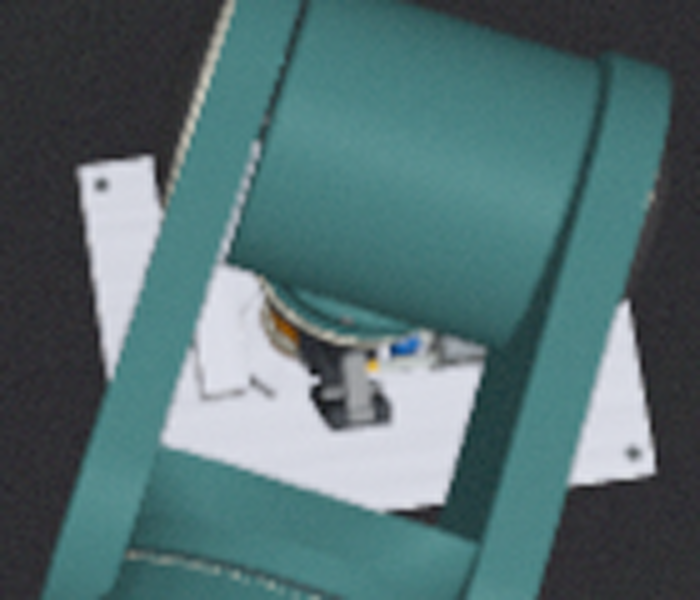

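```bash
python3 - <<'E'
from h import *
o=-C["side"]["R"].T@C["side"]["t"]; print(o)
for ax in((.5523,-.1413),(.5512,-.139)):
    a=np.array(ax); d=o[:2]-a; d/=np.linalg.norm(d)
    f=a+.022*d
    print(proj("side",[*ax,.1097+.025]),proj("side",[*f,.1097]))
E
```

```text
[-0.18923573 -0.71557642  1.00875496]
[373.62900366 239.78373463] [372.20549144 254.68645848]
[372.52323978 239.51252685] [371.12760643 254.41059265]
```

The bottle's outline in the side picture (axis column 373.7, bottom row 253.7) matches the predicted (373.6, 254.7), so it will land about 4.5 mm short of the seat. I'm lowering it.

```bash
python3 -m creep '[{"dx":0,"dy":0,"dz":-1,"twist":0,"claw":3.5},{"dx":0,"dy":0,"dz":-2,"twist":0,"claw":3.5},{"dx":0,"dy":0,"dz":-3,"twist":0,"claw":3.5},{"dx":0,"dy":0,"dz":-4,"twist":0,"claw":3.5},{"dx":0,"dy":0,"dz":-4.4,"twist":0,"claw":3.5}]'
python3 -m creep '[{"dx":0,"dy":0,"dz":-0.1,"twist":0,"claw":3.5},{"dx":0,"dy":0,"dz":-0.2,"twist":0,"claw":3.5},{"dx":0,"dy":0,"dz":-0.3,"twist":0,"claw":3.5},{"dx":0,"dy":0,"dz":-0.3,"twist":0,"claw":3.5},{"dx":0,"dy":0,"dz":-0.3,"twist":0,"claw":3.5}]'
```

```text
time: 7.5
position: [0.5506, -0.1387, 0.1036]
tool_rot: [[-0.002, -0.159, 0.987], [0.001, 0.987, 0.159], [-1.0, 0.001, -0.002]]
force: [-0.1, 0.4, -0.8]
grip_width: 0.0428
time: 8.0
position: [0.5512, -0.1389, 0.1026]
tool_rot: [[0.0, -0.159, 0.987], [-0.0, 0.987, 0.159], [-1.0, -0.0, 0.0]]
force: [0.9, 0.3, -1.5]
grip_width: 0.0426
```

```bash
python3 -m creep '[{"dx":0,"dy":0,"dz":-0.05,"twist":0,"claw":3.5},{"dx":0,"dy":0,"dz":-0.1,"twist":0,"claw":3.5},{"dx":0,"dy":0,"dz":-0.15,"twist":0,"claw":3.5},{"dx":0,"dy":0,"dz":-0.2,"twist":0,"claw":3.5},{"dx":0,"dy":0,"dz":-0.2,"twist":0,"claw":3.5}]'
```

```text
time: 8.5
position: [0.5511, -0.1389, 0.1003]
tool_rot: [[0.0, -0.159, 0.987], [-0.0, 0.987, 0.159], [-1.0, -0.0, 0.0]]
force: [0.2, -0.6, -0.6]
grip_width: 0.0427
```

```bash
python3 -m creep '[{"dx":0,"dy":0,"dz":-0.03,"twist":0,"claw":3.5},{"dx":0,"dy":0,"dz":-0.06,"twist":0,"claw":3.5},{"dx":0,"dy":0,"dz":-0.06,"twist":0,"claw":3.5},{"dx":0,"dy":0,"dz":-0.06,"twist":0,"claw":3.5},{"dx":0,"dy":0,"dz":-0.06,"twist":0,"claw":3.5}]'
```

```text
time: 9.0
position: [0.5512, -0.1389, 0.1001]
tool_rot: [[0.0, -0.159, 0.987], [-0.0, 0.987, 0.159], [-1.0, -0.0, 0.0]]
force: [-1.6, -0.6, 6.3]
grip_width: 0.0427
```

```bash
python3 -m creep '[{"dx":0,"dy":0,"dz":0,"twist":0,"claw":4.4},{"dx":0,"dy":0,"dz":0,"twist":0,"claw":4.8},{"dx":0,"dy":0,"dz":0,"twist":0,"claw":5.5},{"dx":0,"dy":0,"dz":0,"twist":0,"claw":6.5},{"dx":0,"dy":0,"dz":0,"twist":0,"claw":7.5}]' 20
python3 -m creep '[{"dx":0,"dy":0,"dz":0,"twist":0,"claw":8.5},{"dx":0,"dy":0,"dz":0,"twist":0,"claw":8.5},{"dx":0,"dy":0,"dz":1,"twist":0,"claw":8.5},{"dx":0,"dy":0,"dz":2.5,"twist":0,"claw":8.5},{"dx":0,"dy":0,"dz":5,"twist":0,"claw":8.5}]'
python3 -m creep '[{"dx":0,"dy":0,"dz":3,"twist":0,"claw":8.5},{"dx":0,"dy":0,"dz":6,"twist":0,"claw":8.5},{"dx":0,"dy":-3,"dz":7,"twist":0,"claw":8.5},{"dx":0,"dy":-6,"dz":7,"twist":0,"claw":6},{"dx":0,"dy":-10,"dz":7,"twist":0,"claw":3}]'
python3 - <<'E'
from h import *
a=r.get_image("side");cv2.imwrite("pics/side5.png",cv2.resize(a[180:340,300:470],None,fx=4,fy=4,interpolation=cv2.INTER_CUBIC))
b=r.get_image("top");cv2.imwrite("pics/top5.png",cv2.resize(b[150:270,310:450],None,fx=5,fy=5,interpolation=cv2.INTER_CUBIC))
E
```

```text
time: 9.5
position: [0.5511, -0.1389, 0.0996]
tool_rot: [[-0.0, -0.159, 0.987], [0.0, 0.987, 0.159], [-1.0, 0.0, -0.0]]
force: [0.7, -1.2, 0.0]
grip_width: 0.0748
time: 10.0
position: [0.5507, -0.1388, 0.1504]
tool_rot: [[-0.001, -0.159, 0.987], [0.0, 0.987, 0.159], [-1.0, 0.001, -0.001]]
force: [0.6, -0.5, 0.8]
grip_width: 0.085
time: 10.5
position: [0.5514, -0.2394, 0.2222]
tool_rot: [[0.003, -0.161, 0.987], [-0.001, 0.987, 0.161], [-1.0, -0.001, 0.002]]
force: [0.1, -0.1, -0.3]
grip_width: 0.0586
```

View pics/side5.png

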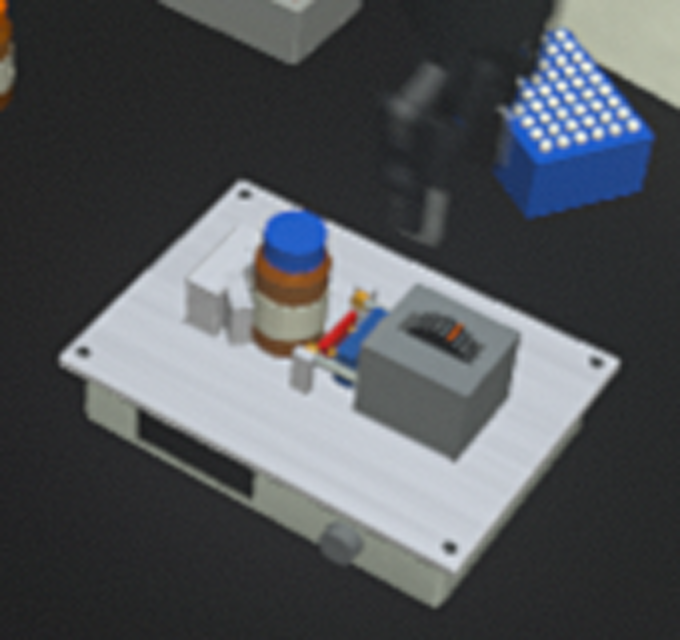

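View pics/top5.png

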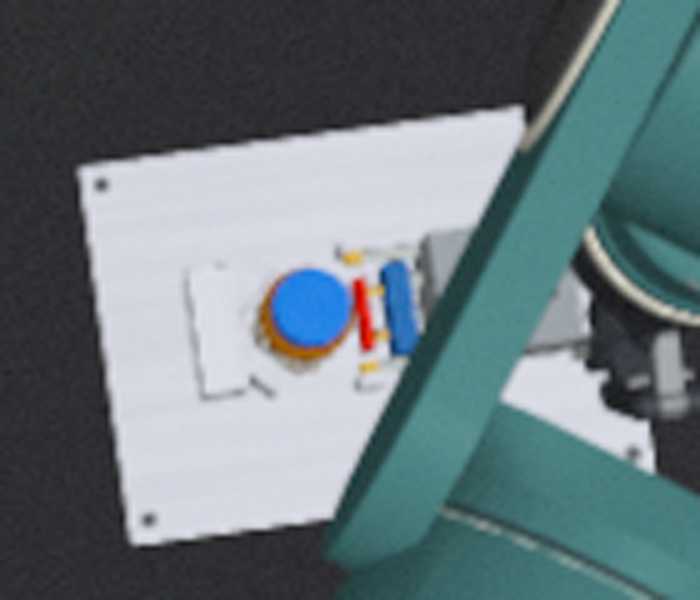

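```bash
python3 - <<'E'
from h import *
b=cv2.imread("pics/top5.png");a=cv2.imread("pics/side5.png")
p=np.array([.55765,-.17605,.158026])
def tomix(X): d=np.array(X[:2])-p[:2]; c_,s_=np.cos(p[2]),np.sin(p[2]); return np.round([1000*(c_*d[0]+s_*d[1]),1000*(-s_*d[0]+c_*d[1])],1)
hsv=cv2.cvtColor(b,cv2.COLOR_BGR2HSV); m=cv2.inRange(hsv,(95,150,60),(125,255,255))
k,l,st,ce=cv2.connectedComponentsWithStats(m)
for i in range(1,k):
    if st[i,4]>500:
        u=(ce[i]+.5)/5+[309.5,149.5]; X=ray("top",*u,.138);print(st[i],u,X,tomix(X))
hsv=cv2.cvtColor(a,cv2.COLOR_BGR2HSV); m=cv2.inRange(hsv,(95,150,60),(125,255,255))
k,l,st,ce=cv2.connectedComponentsWithStats(m)
for i in range(1,k):
    if st[i,4]>500:
        u=(ce[i]+.5)/4+[299.5,179.5]; X=ray("side",*u,.135);print(st[i],u,X,tomix(X))
E
python3 -m creep '[{"dx":0.6,"dy":-0.1,"dz":0,"twist":0,"claw":2},{"dx":1.2,"dy":-0.2,"dz":0,"twist":0,"claw":0.5},{"dx":1.6,"dy":-0.3,"dz":-1,"twist":0,"claw":0},{"dx":1.6,"dy":-0.3,"dz":-3,"twist":0,"claw":0},{"dx":1.6,"dy":-0.3,"dz":-5,"twist":0,"claw":0}]'
python3 -m creep '[{"dx":0,"dy":0,"dz":-1,"twist":0,"claw":0},{"dx":0,"dy":0,"dz":-2,"twist":0,"claw":0},{"dx":0,"dy":0,"dz":-3,"twist":0,"claw":0},{"dx":0,"dy":0,"dz":-3,"twist":0,"claw":0},{"dx":0,"dy":0,"dz":-3,"twist":0,"claw":0}]'
```

```text
[ 381  263   41   92 2167] [389.46626673 211.55579142] [ 0.55093124 -0.18019094  0.138     ] [-7.3 -3. ]
[ 273  270   76   75 4402] [371.69777374 211.08059973] [ 0.55117399 -0.13957226  0.138     ] [-0.7 37. ]
[ 496  109  158  109 9575] [443.34896867 221.99656658] [ 0.7116566  -0.21374315  0.135     ] [146.2 -61.5]
[ 265  210   61   61 2968] [373.40675539 239.65262803] [ 0.55201111 -0.14087024  0.135     ] [-0.  35.6]
[340 309  44  56 684] [389.21600877 263.98611111] [ 0.51937652 -0.21446292  0.135     ] [-43.8 -31.9]
time: 11.1
position: [0.5676, -0.2411, 0.1686]
tool_rot: [[0.0, -0.16, 0.987], [-0.0, 0.987, 0.16], [-1.0, -0.0, 0.0]]
force: [-0.2, 0.1, -0.3]
grip_width: -0.0001
time: 11.6
position: [0.5672, -0.2419, 0.1401]
tool_rot: [[0.0, -0.159, 0.987], [-0.0, 0.987, 0.159], [-1.0, -0.0, 0.0]]
force: [0.2, 0.0, 0.0]
grip_width: 0.0002
```

```bash
python3 - <<'E'
from h import *
a=r.get_image("side");cv2.imwrite("pics/side6.png",cv2.resize(a[180:300,340:470],None,fx=6,fy=6,interpolation=cv2.INTER_CUBIC)[:600,:780])
b=r.get_image("top");cv2.imwrite("pics/top6.png",cv2.resize(b[150:270,310:450],None,fx=5,fy=5,interpolation=cv2.INTER_CUBIC))
s=r.observe();print(s["position"],s["force"]); print(proj("side",s["position"]))
E
```

```text
[ 0.56737956 -0.2420025   0.14051897] [ 0.32118038 -0.0132383  -0.25226767]
[413.90710403 257.55842526]
```

View pics/side6.png

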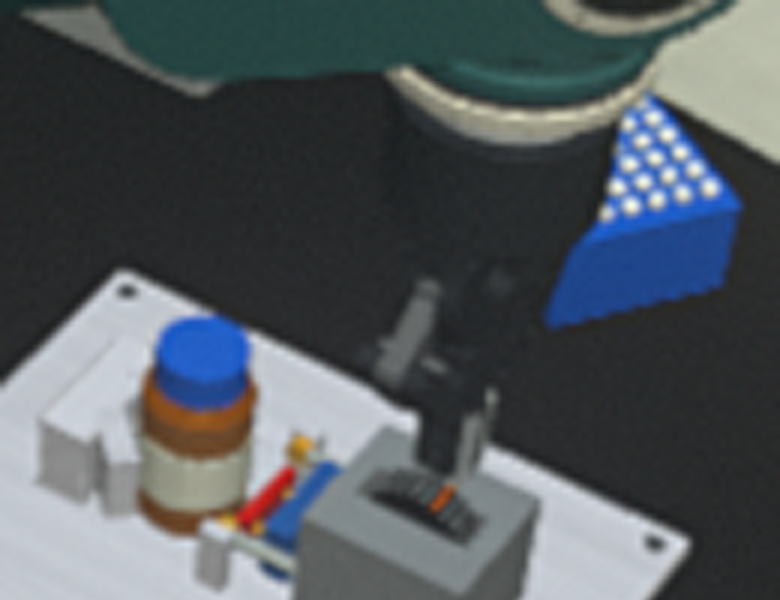

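View pics/top6.png

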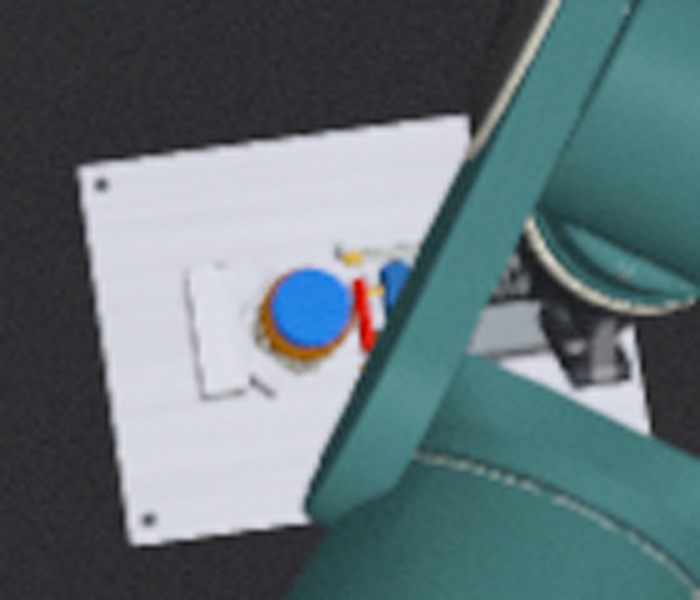

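The shut fingers hang just above the rear half of the wheel's rim, in line with it. I'm lowering to contact.

```bash
python3 -m creep '[{"dx":0,"dy":0,"dz":-0.5,"twist":0,"claw":0},{"dx":0,"dy":0,"dz":-1,"twist":0,"claw":0},{"dx":0,"dy":0,"dz":-1.4,"twist":0,"claw":0},{"dx":0,"dy":0,"dz":-1.4,"twist":0,"claw":0},{"dx":0,"dy":0,"dz":-1.4,"twist":0,"claw":0}]'
python3 -m creep '[{"dx":0,"dy":0,"dz":-0.05,"twist":0,"claw":0},{"dx":0,"dy":0,"dz":-0.1,"twist":0,"claw":0},{"dx":0,"dy":0,"dz":-0.15,"twist":0,"claw":0},{"dx":0,"dy":0,"dz":-0.2,"twist":0,"claw":0},{"dx":0,"dy":0,"dz":-0.2,"twist":0,"claw":0}]'
```

```text
time: 12.2
position: [0.5671, -0.2419, 0.1256]
tool_rot: [[-0.0, -0.159, 0.987], [0.0, 0.987, 0.159], [-1.0, 0.0, -0.0]]
force: [0.2, 1.1, -0.4]
grip_width: 0.0002
time: 12.7
position: [0.5671, -0.2419, 0.1236]
tool_rot: [[-0.0, -0.159, 0.987], [0.0, 0.987, 0.159], [-1.0, 0.0, -0.0]]
force: [0.3, 0.3, -0.4]
grip_width: 0.0003
```

```bash
python3 -m creep '[{"dx":0,"dy":0,"dz":-0.05,"twist":0,"claw":0},{"dx":0,"dy":0,"dz":-0.1,"twist":0,"claw":0},{"dx":0,"dy":0,"dz":-0.15,"twist":0,"claw":0},{"dx":0,"dy":0,"dz":-0.15,"twist":0,"claw":0},{"dx":0,"dy":0,"dz":-0.15,"twist":0,"claw":0}]'
```

```text
time: 13.2
position: [0.5672, -0.242, 0.1225]
tool_rot: [[0.0, -0.159, 0.987], [-0.0, 0.987, 0.159], [-1.0, -0.0, 0.0]]
force: [-0.9, -2.2, 4.8]
grip_width: -0.0
```

```bash
python3 -m creep '[{"dx":0,"dy":0,"dz":-0.03,"twist":0,"claw":0},{"dx":0,"dy":0,"dz":-0.06,"twist":0,"claw":0},{"dx":0,"dy":0,"dz":-0.1,"twist":0,"claw":0},{"dx":0,"dy":0,"dz":-0.1,"twist":0,"claw":0},{"dx":0,"dy":0,"dz":-0.1,"twist":0,"claw":0}]'
```

```text
time: 13.7
position: [0.5673, -0.2423, 0.1218]
tool_rot: [[0.001, -0.159, 0.987], [-0.001, 0.987, 0.159], [-1.0, -0.001, 0.001]]
force: [-2.1, -4.1, 8.0]
grip_width: 0.0002
```

```bash
python3 -m creep '[{"dx":-0.03,"dy":0.2,"dz":-0.02,"twist":0,"claw":0},{"dx":-0.06,"dy":0.4,"dz":-0.03,"twist":0,"claw":0},{"dx":-0.1,"dy":0.6,"dz":-0.03,"twist":0,"claw":0},{"dx":-0.13,"dy":0.8,"dz":-0.03,"twist":0,"claw":0},{"dx":-0.13,"dy":0.8,"dz":-0.03,"twist":0,"claw":0}]'
python3 - <<'E'
from h import *
a=r.get_image("side");cv2.imwrite("pics/side7.png",cv2.resize(a[180:300,340:470],None,fx=6,fy=6,interpolation=cv2.INTER_CUBIC)[:600,:780])
s=r.observe();print(s["position"],s["force"])
E
```

```text
time: 14.2
position: [0.566, -0.2342, 0.1217]
tool_rot: [[0.001, -0.159, 0.987], [-0.001, 0.987, 0.159], [-1.0, -0.001, 0.001]]
force: [-1.5, -3.1, 7.6]
grip_width: 0.0002
[ 0.56598556 -0.23415755  0.12162276] [-1.10070918 -2.67496189  8.1732018 ]
```

View pics/side7.png

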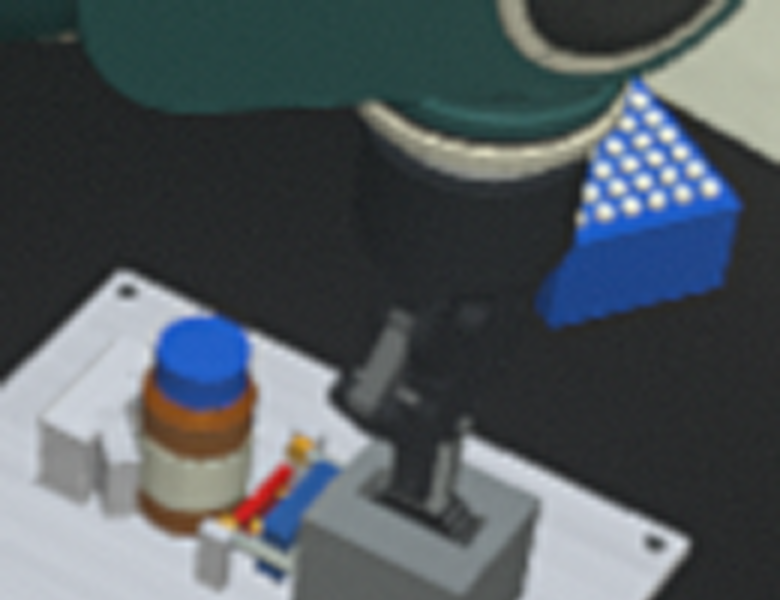

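```bash
python3 -m creep '[{"dx":-0.03,"dy":0.2,"dz":-0.04,"twist":0,"claw":0},{"dx":-0.06,"dy":0.4,"dz":-0.04,"twist":0,"claw":0},{"dx":-0.1,"dy":0.6,"dz":-0.04,"twist":0,"claw":0},{"dx":-0.13,"dy":0.8,"dz":-0.04,"twist":0,"claw":0},{"dx":-0.13,"dy":0.8,"dz":-0.04,"twist":0,"claw":0}]'
python3 -m creep '[{"dx":0,"dy":0,"dz":0.3,"twist":0,"claw":0},{"dx":0,"dy":0,"dz":0.8,"twist":0,"claw":0},{"dx":0.1,"dy":-0.6,"dz":0.8,"twist":0,"claw":0},{"dx":0.2,"dy":-1.2,"dz":0.8,"twist":0,"claw":0},{"dx":0.26,"dy":-1.6,"dz":0.8,"twist":0,"claw":0}]'
python3 - <<'E'
from h import *
a=r.get_image("side");cv2.imwrite("pics/side8.png",cv2.resize(a[180:300,340:470],None,fx=6,fy=6,interpolation=cv2.INTER_CUBIC)[:600,:780])
s=r.observe();print(s["position"],s["force"])
E
```

```text
time: 14.75
position: [0.5647, -0.2261, 0.1213]
tool_rot: [[0.001, -0.159, 0.987], [-0.001, 0.987, 0.159], [-1.0, -0.001, 0.001]]
force: [-1.7, -2.6, 8.3]
grip_width: -0.0001
time: 15.25
position: [0.5671, -0.2425, 0.1281]
tool_rot: [[-0.0, -0.159, 0.987], [0.0, 0.987, 0.159], [-1.0, 0.0, -0.0]]
force: [-0.0, 0.0, 0.7]
grip_width: 0.0001
[ 0.56706752 -0.24288942  0.12810593] [-0.04916248 -0.89155799 -0.79442055]
```

View pics/side8.png

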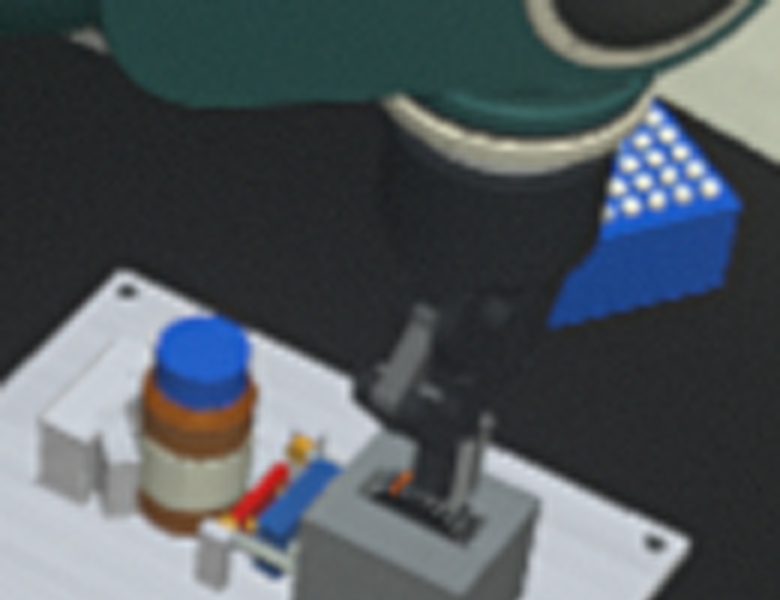

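The orange rib has rolled from (442,497) to (400,483) in the zoom and the jaw has moved forward, so the wheel is gripping at about 8 N. I'll repeat the strokes.

```bash
python3 -m creep '[{"dx":0,"dy":0,"dz":-0.5,"twist":0,"claw":0},{"dx":0,"dy":0,"dz":-0.8,"twist":0,"claw":0},{"dx":-0.06,"dy":0.4,"dz":-0.82,"twist":0,"claw":0},{"dx":-0.13,"dy":0.8,"dz":-0.82,"twist":0,"claw":0},{"dx":-0.19,"dy":1.2,"dz":-0.82,"twist":0,"claw":0}]'
python3 -m creep '[{"dx":-0.06,"dy":0.4,"dz":0,"twist":0,"claw":0},{"dx":-0.06,"dy":0.4,"dz":0,"twist":0,"claw":0},{"dx":-0.06,"dy":0.4,"dz":0.82,"twist":0,"claw":0},{"dx":0.07,"dy":-0.4,"dz":0.82,"twist":0,"claw":0},{"dx":0.19,"dy":-1.2,"dz":0.82,"twist":0,"claw":0}]'
python3 -m creep '[{"dx":0,"dy":0,"dz":-0.5,"twist":0,"claw":0},{"dx":0,"dy":0,"dz":-0.8,"twist":0,"claw":0},{"dx":-0.06,"dy":0.4,"dz":-0.82,"twist":0,"claw":0},{"dx":-0.13,"dy":0.8,"dz":-0.82,"twist":0,"claw":0},{"dx":-0.19,"dy":1.2,"dz":-0.82,"twist":0,"claw":0}]'
python3 -m creep '[{"dx":-0.06,"dy":0.4,"dz":0,"twist":0,"claw":0},{"dx":-0.06,"dy":0.4,"dz":0,"twist":0,"claw":0},{"dx":-0.06,"dy":0.4,"dz":0.82,"twist":0,"claw":0},{"dx":0.07,"dy":-0.4,"dz":0.82,"twist":0,"claw":0},{"dx":0.19,"dy":-1.2,"dz":0.82,"twist":0,"claw":0}]'
cat > snap.py <<'E'
import sys
from h import *
k=sys.argv[1]
a=np.mean([r.get_image("side").astype(float) for _ in range(3)],0).astype(np.uint8);cv2.imwrite(f"pics/raw{k}.png",a)
cv2.imwrite(f"pics/side{k}.png",cv2.resize(a[210:300,350:450],None,fx=6.6,fy=6.6,interpolation=cv2.INTER_CUBIC))
s=r.observe();print(s["time"],s["position"],s["force"])
hsv=cv2.cvtColor(a,cv2.COLOR_BGR2HSV); m=cv2.inRange(hsv,(95,150,60),(125,255,255))[210:265,350:384]
M=cv2.moments(m,True); u=(350+M["m10"]/M["m00"],210+M["m01"]/M["m00"]); 
p=np.array([.55765,-.17605,.158026]); X=ray("side",*u,.135); d=X[:2]-p[:2]; c_,s_=np.cos(p[2]),np.sin(p[2]); print("cap mix",u,1000*(c_*d[0]+s_*d[1]),1000*(-s_*d[0]+c_*d[1]),M["m00"])
E
python3 snap.py 9
```

```text
time: 15.8
position: [0.5655, -0.2304, 0.1212]
tool_rot: [[0.001, -0.159, 0.987], [-0.002, 0.987, 0.159], [-1.0, -0.002, 0.001]]
force: [-2.5, -4.6, 10.5]
grip_width: -0.0
time: 16.3
position: [0.5672, -0.2424, 0.1285]
tool_rot: [[0.0, -0.16, 0.987], [-0.0, 0.987, 0.16], [-1.0, -0.0, 0.0]]
force: [0.1, 0.7, -0.2]
grip_width: 0.0
time: 16.8
position: [0.5654, -0.2306, 0.1211]
tool_rot: [[0.001, -0.159, 0.987], [-0.002, 0.987, 0.159], [-1.0, -0.002, 0.001]]
force: [-2.0, -4.2, 11.1]
grip_width: 0.0
time: 17.3
position: [0.5672, -0.2424, 0.1283]
tool_rot: [[-0.0, -0.16, 0.987], [0.0, 0.987, 0.16], [-1.0, 0.0, -0.0]]
force: [0.3, -0.1, -0.7]
grip_width: 0.0
17.45 [ 0.56690938 -0.24248645  0.12782567] [-0.63259021  0.0999373  -1.3553134 ]
cap mix (372.8152173913044, 239.70652173913044) -0.9656504240293301 36.58886783257789 184.0
```

View pics/side9.png

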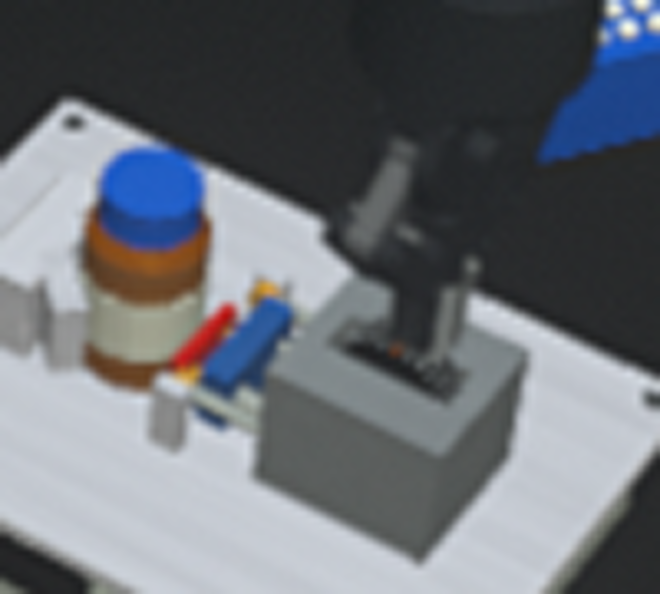

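```bash
python3 -m creep '[{"dx":0,"dy":0,"dz":-0.5,"twist":0,"claw":0},{"dx":0,"dy":0,"dz":-0.8,"twist":0,"claw":0},{"dx":-0.05,"dy":0.3,"dz":-0.82,"twist":0,"claw":0},{"dx":-0.1,"dy":0.6,"dz":-0.82,"twist":0,"claw":0},{"dx":-0.14,"dy":0.9,"dz":-0.82,"twist":0,"claw":0}]'
python3 -m creep '[{"dx":-0.05,"dy":0.3,"dz":0,"twist":0,"claw":0},{"dx":-0.11,"dy":0.7,"dz":0,"twist":0,"claw":0},{"dx":-0.11,"dy":0.7,"dz":0.82,"twist":0,"claw":0},{"dx":0.01,"dy":-0.1,"dz":0.82,"twist":0,"claw":0},{"dx":0.14,"dy":-0.9,"dz":0.82,"twist":0,"claw":0}]'
python3 snap.py 10
```

```text
time: 17.95
position: [0.566, -0.2335, 0.1213]
tool_rot: [[0.001, -0.159, 0.987], [-0.002, 0.987, 0.159], [-1.0, -0.002, 0.001]]
force: [-2.2, -5.0, 10.5]
grip_width: -0.0001
time: 18.45
position: [0.5672, -0.2424, 0.1284]
tool_rot: [[0.0, -0.16, 0.987], [-0.0, 0.987, 0.16], [-1.0, -0.0, 0.0]]
force: [0.5, -0.3, -0.3]
grip_width: -0.0
18.6 [ 0.56693933 -0.24249608  0.12782176] [-0.13173318 -0.62146922 -0.58041439]
cap mix (372.8031088082902, 240.4663212435233) -3.0624328914485925 35.28644958006455 193.0
```

View pics/side10.png

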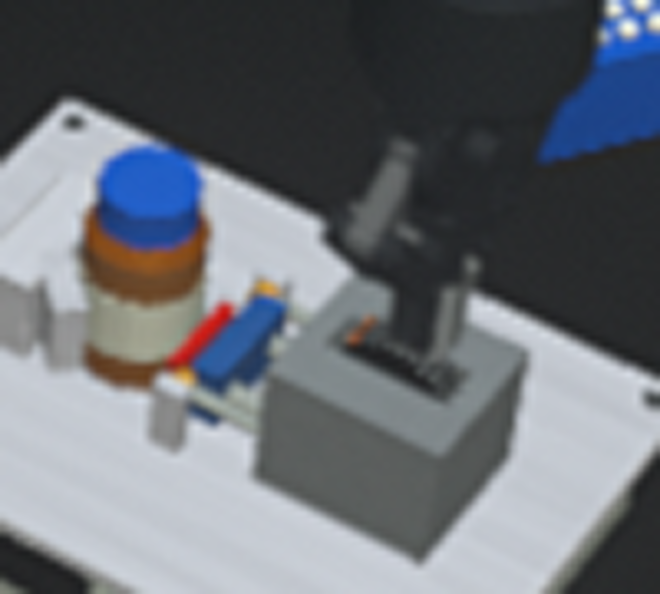

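```bash
cat > track.py <<'E'
import sys
from h import *
p=np.array([.55765,-.17605,.158026]); c_,s_=np.cos(p[2]),np.sin(p[2])
W=lambda x,y,z:[p[0]+c_*x-s_*y,p[1]+s_*x+c_*y,z]
def cap(f):
    a=cv2.imread(f); a=cv2.resize(a[225:256,360:388],None,fx=8,fy=8,interpolation=cv2.INTER_CUBIC)
    hsv=cv2.cvtColor(a,cv2.COLOR_BGR2HSV); m=cv2.inRange(hsv,(95,140,60),(125,255,255))
    k,l,st,ce=cv2.connectedComponentsWithStats(m); i=1+np.argmax(st[1:,4]); u=ce[i]/8+[360,225]; X=ray("side",*u,.135); d=X[:2]-p[:2]
    return np.round([*u,1000*(c_*d[0]+s_*d[1]),1000*(-s_*d[0]+c_*d[1])],2)
def prof(f):
    # top-view-like profile along mixer y at x=-10..10 : red (z=.082), blue (z=.09)
    a=cv2.imread(f).astype(np.float32); out={}
    ys=np.arange(-45,30,.25)
    for nm,z in(("red",.082),("blue",.090)):
        acc=0
        for x in np.arange(-10,11,2.):
            q=np.array([proj("side",W(x/1e3,y/1e3,z)) for y in ys],np.float32)
            v=cv2.remap(a,q[:,0].reshape(1,-1),q[:,1].reshape(1,-1),cv2.INTER_LINEAR)[0]; acc=acc+v
        acc/=11; b,g,rr=acc.T
        sig=rr-np.maximum(b,g) if nm=="red" else b-rr
        sig=np.clip(sig,0,None); pk=ys[sig.argmax()]; h=sig>sig.max()/2; out[nm]=(float(ys[h].min()),float(ys[h].max()),float(sig.max()))
    return out
for f in sys.argv[1:]: print(f,cap(f),prof(f))
print(proj("side",W(0,.04,.135))-proj("side",W(0,.03,.135)))
E
cp pics/side0.png pics/raw0.png
python3 track.py pics/raw0.png pics/raw9.png pics/raw10.png
```

```text
Traceback (most recent call last):
  File "track.py", line 23, in <module>
    for f in sys.argv[1:]: print(f,cap(f),prof(f))
                                   ~~~^^^
  File "track.py", line 8, in cap
    k,l,st,ce=cv2.connectedComponentsWithStats(m); i=1+np.argmax(st[1:,4]); u=ce[i]/8+[360,225]; X=ray("side",*u,.135); d=X[:2]-p[:2]
                                                       ~~~~~~~~~^^^^^^^^^^
ValueError: attempt to get argmax of an empty sequence
```

```bash
sed -i 's/    k,l,st,ce=cv2/    if not m.any(): return None\n    k,l,st,ce=cv2/' track.py
python3 track.py pics/raw0.png pics/raw9.png pics/raw10.png
```

```text
pics/raw0.png None {'red': (-0.25, 6.5, 149.13023376464844), 'blue': (-15.5, -7.75, 110.33656311035156)}
pics/raw9.png [373.   239.75  -0.84  36.19] {'red': (8.75, 16.0, 147.3433074951172), 'blue': (-11.0, 1.75, 111.22416687011719)}
pics/raw10.png [372.76 239.67  -0.93  36.75] {'red': (11.25, 17.0, 158.59996032714844), 'blue': (-8.0, 4.75, 111.07270812988281)}
[-3.81047726 -1.84347848]
```

Tracking along mixer y, strokes 1 to 3 moved the jaw front from -7.75 to 1.75, and the fourth took it to 4.75, about 3 mm per stroke. The bottle has started to move. Shorter strokes from here.

```bash
python3 -m creep '[{"dx":0,"dy":0,"dz":-0.5,"twist":0,"claw":0},{"dx":0,"dy":0,"dz":-0.8,"twist":0,"claw":0},{"dx":-0.05,"dy":0.3,"dz":-0.82,"twist":0,"claw":0},{"dx":-0.1,"dy":0.6,"dz":-0.82,"twist":0,"claw":0},{"dx":-0.13,"dy":0.8,"dz":-0.82,"twist":0,"claw":0}]'
python3 snap.py 11; python3 track.py pics/raw10.png pics/raw11.png
```

```text
time: 19.1
position: [0.5661, -0.2345, 0.1214]
tool_rot: [[0.002, -0.159, 0.987], [-0.002, 0.987, 0.159], [-1.0, -0.002, 0.001]]
force: [-2.2, -6.5, 10.5]
grip_width: -0.0001
19.25 [ 0.56607941 -0.23437633  0.12128996] [-2.03642342 -3.64547255 10.20454139]
cap mix (372.7846153846154, 240.45128205128205) -3.045823106049999 35.345526294087044 195.0
pics/raw10.png [372.76 239.67  -0.93  36.75] {'red': (11.25, 17.0, 158.59996032714844), 'blue': (-8.0, 4.75, 111.07270812988281)}
pics/raw11.png [372.76 239.59  -0.74  36.89] {'red': (12.0, 17.0, 157.1019287109375), 'blue': (-6.25, 5.75, 113.27627563476562)}
[-3.81047726 -1.84347848]
```

View pics/side11.png

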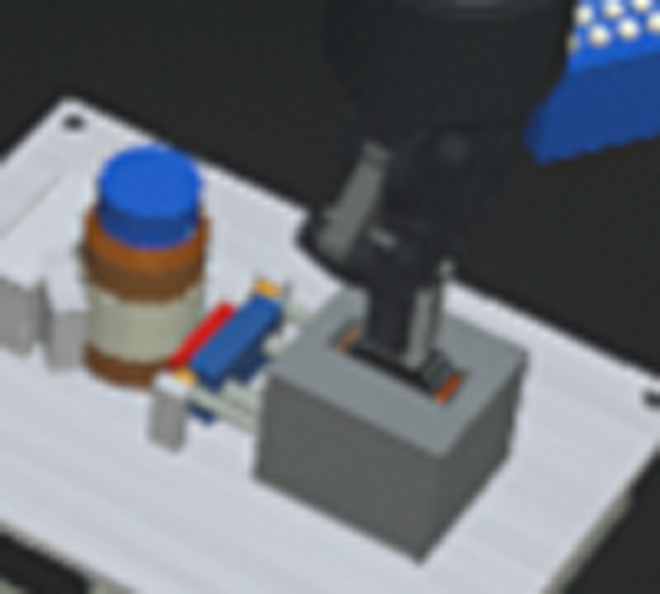

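```bash
python3 -m creep '[{"dx":0,"dy":0,"dz":0.6,"twist":0,"claw":0},{"dx":0.1,"dy":-0.6,"dz":2,"twist":0,"claw":0},{"dx":0.1,"dy":-3,"dz":4,"twist":0,"claw":0},{"dx":0.1,"dy":-7,"dz":6,"twist":0,"claw":0},{"dx":0.1,"dy":-11,"dz":6,"twist":0,"claw":0}]'
python3 -m creep '[{"dx":0,"dy":-4,"dz":0,"twist":0,"claw":0},{"dx":0,"dy":-8,"dz":0,"twist":0,"claw":0},{"dx":0,"dy":-11,"dz":0,"twist":0,"claw":0},{"dx":0,"dy":-12,"dz":0,"twist":0,"claw":0},{"dx":0,"dy":-12,"dz":0,"twist":0,"claw":0}]'
cat > snap2.py <<'E'
import sys
from h import *
k=sys.argv[1]
for n,(y0,y1,x0,x1) in(("side",(215,300,345,440)),("top",(160,265,330,440))):
    a=np.mean([r.get_image(n).astype(float) for _ in range(5)],0).round().astype(np.uint8);cv2.imwrite(f"pics/raw{n}{k}.png",a)
    cv2.imwrite(f"pics/q{n}{k}.png",cv2.resize(a[y0:y1,x0:x1],None,fx=7 if n=="side" else 5.6,fy=7 if n=="side" else 5.6,interpolation=cv2.INTER_CUBIC))
s=r.observe();print(s["time"],s["position"])
E
python3 snap2.py a; python3 track.py pics/rawsidea.png
```

```text
time: 19.75
position: [0.5677, -0.3456, 0.1845]
tool_rot: [[0.004, -0.16, 0.987], [-0.003, 0.987, 0.16], [-1.0, -0.003, 0.003]]
force: [0.8, -0.2, -0.2]
grip_width: 0.0
time: 20.25
position: [0.5665, -0.4649, 0.1801]
tool_rot: [[-0.0, -0.158, 0.987], [0.0, 0.987, 0.158], [-1.0, 0.001, -0.0]]
force: [0.3, 0.5, -0.0]
grip_width: -0.0
20.75 [ 0.56695431 -0.46345059  0.18049763]
pics/rawsidea.png [372.77 239.6   -0.73  36.86] {'red': (12.0, 17.25, 157.3553009033203), 'blue': (-6.25, 5.75, 112.38778686523438)}
[-3.81047726 -1.84347848]
```

View pics/qsidea.png

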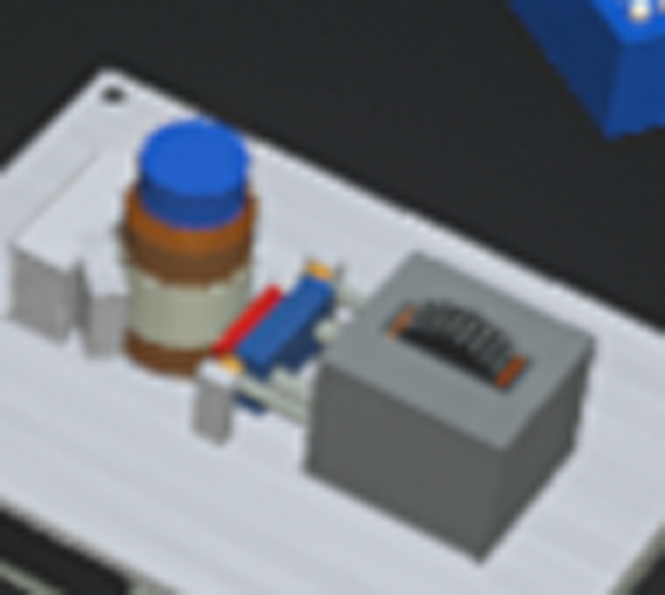

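View pics/qtopa.png

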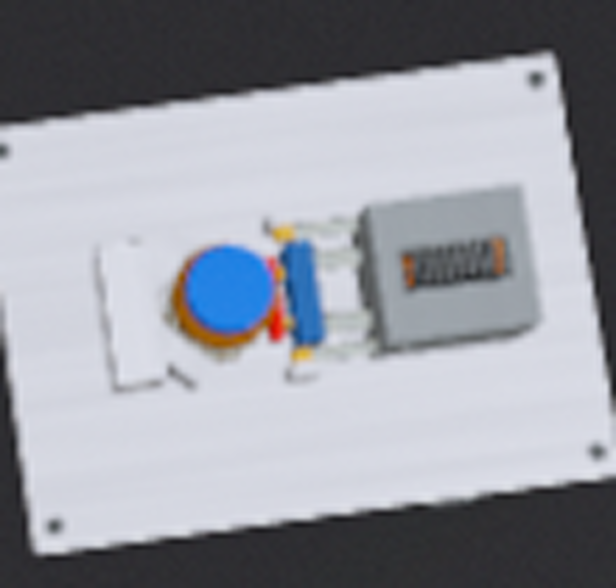

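```bash
cat > rect.py <<'E'
import sys
from h import *
p=np.array([.55765,-.17605,.158026]); c_,s_=np.cos(p[2]),np.sin(p[2])
W=lambda x,y,z:[p[0]+c_*x-s_*y,p[1]+s_*x+c_*y,z]
def rect(f,n,z,x0=-45,x1=45,y0=-30,y1=95,k=5):
    # out: columns = mixer y, rows = -mixer x
    a=cv2.imread(f)
    src=np.array([proj(n,W(x/1e3,y/1e3,z)) for x,y in((x1,y0),(x1,y1),(x0,y1),(x0,y0))],np.float32)
    dst=np.array([(0,0),((y1-y0)*k,0),((y1-y0)*k,(x1-x0)*k),(0,(x1-x0)*k)],np.float32)
    o=cv2.warpPerspective(a,cv2.getPerspectiveTransform(src,dst),((y1-y0)*k,(x1-x0)*k),flags=cv2.INTER_CUBIC)
    o=cv2.convertScaleAbs(o,alpha=1.0)
    for y in range(y0,y1,10): cv2.line(o,((y-y0)*k,0),((y-y0)*k,8 if y else 25),(0,0,255),1)
    for x in range(x0-x0%10,x1,10): cv2.line(o,(0,(x1-x)*k),(8 if x else 25,(x1-x)*k),(0,0,255),1)
    return o
if __name__=="__main__":
    cv2.imwrite(sys.argv[4],rect(sys.argv[1],sys.argv[2],float(sys.argv[3])))
E
python3 rect.py pics/top0.png top .096 pics/r1.png; python3 rect.py pics/rawtopa.png top .096 pics/r2.png; python3 rect.py pics/side0.png side .096 pics/r3.png
python3 - <<'E'
import cv2,numpy as np
a=cv2.imread("pics/r1.png");b=cv2.imread("pics/r3.png")
g=np.vstack([a,b]).astype(float); g=np.clip((g-120)*1.9,0,255).astype(np.uint8)
cv2.imwrite("pics/r13.png",cv2.resize(g,None,fx=.66,fy=.66,interpolation=cv2.INTER_AREA))
E
```

```text
(no output)
```

View pics/r13.png

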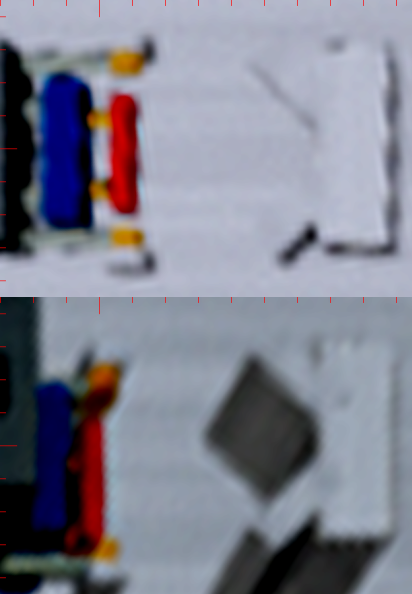

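View pics/r2.png

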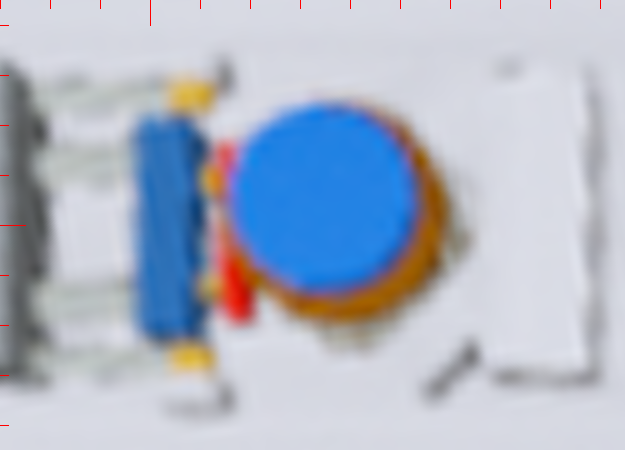

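```bash
python3 - <<'E'
from h import *
p=np.array([.55765,-.17605,.158026])
def tomix(X): d=np.array(X[:2])-p[:2]; c_,s_=np.cos(p[2]),np.sin(p[2]); return np.round([1000*(c_*d[0]+s_*d[1]),1000*(-s_*d[0]+c_*d[1])],2)
def cen(b,off,k):
    hsv=cv2.cvtColor(b,cv2.COLOR_BGR2HSV); m=cv2.inRange(hsv,(95,150,60),(125,255,255))
    n,l,st,ce=cv2.connectedComponentsWithStats(m)
    for i in range(1,n):
        u=(ce[i]+.5)/k-.5+off
        if st[i,4]>k*k*60 and 365<u[0]<395: 
            print(st[i],u.round(2),tomix(ray("top",*u,.138)), tomix(ray("top",*u,.09)))
cen(cv2.imread("pics/top5.png"),[310,150],5)
a=cv2.imread("pics/rawtopa.png"); cen(cv2.resize(a[150:270,310:450],None,fx=5,fy=5,interpolation=cv2.INTER_CUBIC),[310,150],5)
a=cv2.imread("pics/side5.png") 
b=cv2.imread("pics/rawsidea.png"); b=cv2.resize(b[180:340,300:470],None,fx=4,fy=4,interpolation=cv2.INTER_CUBIC)
for q in(a,b):
    hsv=cv2.cvtColor(q,cv2.COLOR_BGR2HSV); m=cv2.inRange(hsv,(95,150,60),(125,255,255)); n,l,st,ce=cv2.connectedComponentsWithStats(m)
    for i in range(1,n):
        if st[i,4]>1800 and st[i,0]<300: u=(ce[i]+.5)/4-.5+[300,180]; print("side",st[i],u.round(2),tomix(ray("side",*u,.135)))
E
```

```text
[ 381  263   41   92 2167] [389.47 211.56] [-7.29 -3.03] [ -0.98 -11.04]
[ 273  270   76   75 4402] [371.7  211.08] [-0.65 37.04] [ 5.98 30.98]
[ 352  268   35   88 1947] [383.58 211.83] [-6.09 10.39] [0.28 3.03]
[ 267  270   75   76 4396] [370.37 211.15] [-0.39 40.06] [ 6.25 34.15]
side [ 265  210   61   61 2968] [373.41 239.65] [-3.000e-02  3.563e+01]
side [ 261  209   60   60 2951] [372.32 239.16] [-0.13 38.43]
```

```bash
cat > gap.py <<'E'
import sys
from rect import *
ys=np.arange(-40,40,.1)
def prof(f,n,xs):
    a=cv2.imread(f).astype(np.float32); o=[]
    for nm,z in(("red",.082),("blue",.090)):
        acc=0
        for x in xs:
            q=np.array([proj(n,W(x/1e3,y/1e3,z)) for y in ys],np.float32)
            acc=acc+cv2.remap(a,q[:,0].reshape(1,-1),q[:,1].reshape(1,-1),cv2.INTER_LINEAR)[0]
        b,g,r_=(acc/len(xs)).T
        s=np.clip(r_-np.maximum(b,g),0,None) if nm=="red" else np.clip(b-r_,0,None)
        if nm=="red": s[s<25]=0
        pk=s.argmax(); h=s.max()/2
        i=pk
        while i>0 and s[i]>h:i-=1
        j=pk
        while j<len(s)-1 and s[j]>h:j+=1
        o.append((round(ys[i],1),round(ys[j],1),round((ys[i]+ys[j])/2,1),int(s.max())))
    return o
for f,n in(l.split(":") for l in sys.argv[1:]):
    for xs in([-16,-15,-14,-13,-12],[-3,0,3],[8,10,12,14]): print(f,n,xs[0],prof(f,n,xs))
E
python3 gap.py pics/top0.png:top pics/rawtopa.png:top pics/side0.png:side pics/raw9.png:side pics/rawsidea.png:side
```

```text
pics/top0.png top -16 [(np.float64(2.2), np.float64(8.4), np.float64(5.3), 179), (np.float64(-17.8), np.float64(-5.3), np.float64(-11.5), 138)]
pics/top0.png top -3 [(np.float64(2.0), np.float64(8.1), np.float64(5.1), 178), (np.float64(-17.8), np.float64(-4.6), np.float64(-11.2), 139)]
pics/top0.png top 8 [(np.float64(2.0), np.float64(8.0), np.float64(5.0), 183), (np.float64(-18.2), np.float64(-5.9), np.float64(-12.0), 139)]
pics/rawtopa.png top -16 [(np.float64(12.2), np.float64(18.6), np.float64(15.4), 178), (np.float64(-3.8), np.float64(7.8), np.float64(2.0), 139)]
pics/rawtopa.png top -3 [(np.float64(10.9), np.float64(14.1), np.float64(12.5), 64), (np.float64(17.4), np.float64(39.9), np.float64(28.7), 193)]
pics/rawtopa.png top 8 [(np.float64(9.8), np.float64(13.1), np.float64(11.5), 71), (np.float64(16.5), np.float64(39.9), np.float64(28.2), 194)]
pics/side0.png side -16 [(np.float64(-0.2), np.float64(6.9), np.float64(3.4), 134), (np.float64(-18.3), np.float64(-7.3), np.float64(-12.8), 112)]
pics/side0.png side -3 [(np.float64(-0.5), np.float64(6.8), np.float64(3.2), 147), (np.f
[... 377 characters left out ...]
at64(8.8), np.float64(16.2), np.float64(12.5), 148), (np.float64(-11.5), np.float64(1.8), np.float64(-4.8), 111)]
pics/raw9.png side 8 [(np.float64(9.4), np.float64(16.1), np.float64(12.8), 147), (np.float64(-10.7), np.float64(2.3), np.float64(-4.2), 111)]
pics/rawsidea.png side -16 [(np.float64(11.1), np.float64(17.4), np.float64(14.3), 133), (np.float64(-6.3), np.float64(6.2), np.float64(-0.0), 115)]
pics/rawsidea.png side -3 [(np.float64(11.9), np.float64(17.4), np.float64(14.7), 158), (np.float64(-6.5), np.float64(5.9), np.float64(-0.3), 113)]
pics/rawsidea.png side 8 [(np.float64(11.8), np.float64(17.3), np.float64(14.6), 156), (np.float64(-6.3), np.float64(6.1), np.float64(-0.1), 110)]
```

The bottle slid 3.0 mm (top) and 2.8 mm (side) and then stopped at y of about 40.1, which is the seat. It stayed put while the jaw kept going. Pad compression reads 3.0 to 3.4 mm depending on camera and edge. One small extra roll of about 2 mm of rim should centre it at about 3.5 mm and confirm the bottle is hard home.

```bash
python3 -m creep '[{"dx":0,"dy":4,"dz":0,"twist":0,"claw":0},{"dx":0,"dy":8,"dz":0,"twist":0,"claw":0},{"dx":0,"dy":12,"dz":0,"twist":0,"claw":0},{"dx":-0.05,"dy":16,"dz":0,"twist":0,"claw":0},{"dx":-0.1,"dy":20,"dz":0,"twist":0,"claw":0}]'
python3 -m creep '[{"dx":0,"dy":2.9,"dz":-1,"twist":0,"claw":0},{"dx":0,"dy":2.9,"dz":-3,"twist":0,"claw":0},{"dx":0,"dy":2.9,"dz":-4.8,"twist":0,"claw":0},{"dx":0,"dy":2.9,"dz":-5.2,"twist":0,"claw":0},{"dx":0,"dy":2.9,"dz":-5.2,"twist":0,"claw":0}]'
```

```text
time: 21.25
position: [0.5655, -0.2622, 0.1804]
tool_rot: [[0.0, -0.159, 0.987], [-0.0, 0.987, 0.159], [-1.0, -0.0, 0.0]]
force: [0.5, -0.5, -0.7]
grip_width: 0.0
time: 21.75
position: [0.5655, -0.2353, 0.1275]
tool_rot: [[-0.001, -0.159, 0.987], [0.001, 0.987, 0.159], [-1.0, 0.001, -0.001]]
force: [-0.4, -1.0, 0.6]
grip_width: 0.0002
```

```bash
python3 -m creep '[{"dx":0,"dy":0,"dz":-0.4,"twist":0,"claw":0},{"dx":0,"dy":0,"dz":-0.65,"twist":0,"claw":0},{"dx":0,"dy":0,"dz":-0.8,"twist":0,"claw":0},{"dx":-0.02,"dy":0.12,"dz":-0.8,"twist":0,"claw":0},{"dx":-0.04,"dy":0.25,"dz":-0.8,"twist":0,"claw":0}]'
python3 -m creep '[{"dx":0,"dy":0,"dz":0,"twist":0,"claw":0},{"dx":0,"dy":0,"dz":0.6,"twist":0,"claw":0},{"dx":0,"dy":0,"dz":2,"twist":0,"claw":0},{"dx":0,"dy":-3,"dz":5,"twist":0,"claw":0},{"dx":0,"dy":-7,"dz":7,"twist":0,"claw":0}]'
python3 -m creep '[{"dx":0,"dy":-4,"dz":0,"twist":0,"claw":0},{"dx":0,"dy":-8,"dz":0,"twist":0,"claw":0},{"dx":0,"dy":-12,"dz":0,"twist":0,"claw":0},{"dx":0,"dy":-15,"dz":0,"twist":0,"claw":0},{"dx":0,"dy":-16,"dz":0,"twist":0,"claw":0}]'
python3 snap2.py b; python3 gap.py pics/rawtopb.png:top pics/rawsideb.png:side
python3 - <<'E'
from h import *
p=np.array([.55765,-.17605,.158026])
def tomix(X): d=np.array(X[:2])-p[:2]; c_,s_=np.cos(p[2]),np.sin(p[2]); return np.round([1000*(c_*d[0]+s_*d[1]),1000*(-s_*d[0]+c_*d[1])],2)
for n,f,(y0,y1,x0,x1),z in(("top","rawtopb",(150,270,310,450),.138),("side","rawsideb",(180,340,300,470),.135)):
    a=cv2.imread(f"pics/{f}.png"); b=cv2.resize(a[y0:y1,x0:x1],None,fx=5,fy=5,interpolation=cv2.INTER_CUBIC)
    m=cv2.inRange(cv2.cvtColor(b,cv2.COLOR_BGR2HSV),(95,150,60),(125,255,255)); k,l,st,ce=cv2.connectedComponentsWithStats(m)
    for i in range(1,k):
        u=(ce[i]+.5)/5-.5+[x0,y0]
        if st[i,4]>1800 and u[0]<378: print(n,u,tomix(ray(n,*u,z)))
s=r.observe();print(s["time"],s["position"],s["joint_vel"].round(1))
E
```

```text
time: 22.25
position: [0.5659, -0.2336, 0.1221]
tool_rot: [[0.002, -0.159, 0.987], [-0.003, 0.987, 0.159], [-1.0, -0.003, 0.002]]
force: [-1.7, -6.0, 8.4]
grip_width: -0.0
time: 22.75
position: [0.5659, -0.3022, 0.1935]
tool_rot: [[0.002, -0.161, 0.987], [-0.001, 0.987, 0.161], [-1.0, -0.001, 0.002]]
force: [0.9, 0.5, 0.6]
grip_width: -0.0002
time: 23.25
position: [0.5649, -0.4649, 0.1907]
tool_rot: [[-0.0, -0.157, 0.988], [-0.0, 0.988, 0.157], [-1.0, -0.0, -0.0]]
force: [0.1, -1.1, -0.7]
grip_width: -0.0002
23.75 [ 0.56563853 -0.46163877  0.19066414]
pics/rawtopb.png top -16 [(np.float64(12.2), np.float64(18.6), np.float64(15.4), 176), (np.float64(-3.2), np.float64(8.2), np.float64(2.5), 140)]
pics/rawtopb.png top -3 [(np.float64(10.8), np.float64(14.1), np.float64(12.5), 64), (np.float64(17.4), np.float64(39.9), np.float64(28.7), 194)]
pics/rawtopb.png top 8 [(np.float64(9.8), np.float64(13.1), np.float64(11.5), 66), (np.float64(16.7), np.float64(39.9), np.float64(28.3), 194)]
pics/rawsideb.png side -16 [(np.float64(11.3), np.float64(17.4), np.float64(14.4), 136), (np.float64(-5.8), np.float64(6.3), np.float64(0.3), 115)]
pics/rawsideb.png side -3 [(np.float64(12.2), np.float64(17.5), np.float64(14.9), 154), (np.float64(-6.2), np.float64(6.2), np.float64(0.0), 112)]
pics/rawsideb.png side 8 [(np.float64(12.4), np.float64(17.5), np.float64(15.0), 149), (np.float64(-5.8), np.float64(6.9), np.float64(0.6), 111)]
top [370.33518561 211.13996812] [-0.37 40.15]
side [372.27920707 239.12635208] [-0.09 38.56]
23.75 [ 0.56563853 -0.46163877  0.19066414] [-0.3  0.2 -0.1  0.1  0.1 -0.1]
```

View pics/rawsideb.png

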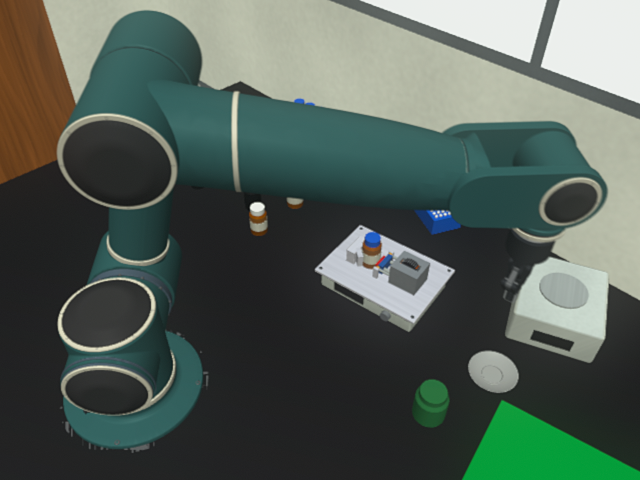

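View pics/qtopb.png

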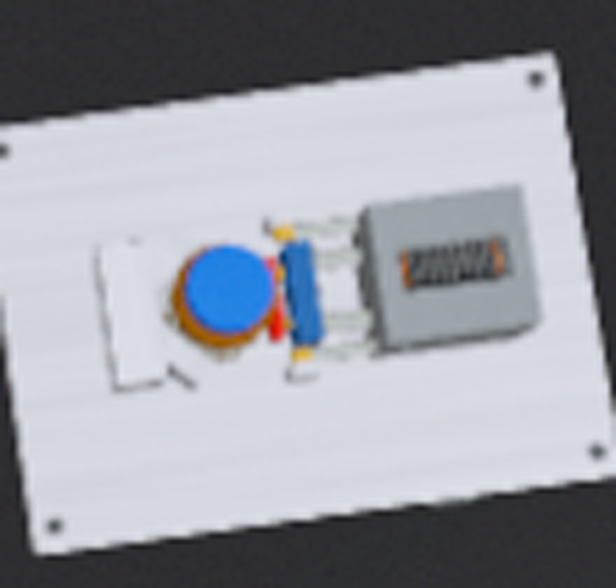

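```bash
python3 - <<'E'
from station import r
print(r.observe()["force"]); print(r.sign_off())
E
```

```text
[ 0.19198472 -0.73368775  0.48024919]
the job is handed in; nothing more can be done
None
```

The blue-capped amber bottle is standing home in the V, with the pad about half-way in on its spring. The arm is clear of everything, and I handed the job in at about 24 s of the 72 s.

**Placing:** I gripped the bottle by its body, set it down about 3 to 4 mm short of the seat, and let go.

**Wheel:** Four full strokes of about 16 mm of rim, one of 8 mm and a last one of 2.5 mm turned the wheel. I read the force mostly at the end of each move, and it was never above about 11 N down.

**Last checks:**
- **Bottle home:** It is upright and slid about 3 mm before stopping at about 40 mm along the mixer's closing direction, where I put the seat. It stayed there when I turned the wheel the last bit.
- **Pad compression:** The jaw moved about 13.5 to 14 mm and the pad about 10 to 10.5 mm. That puts the pad about 3.5 mm in out of 7, and individual readings ran from 3.3 to 3.9 mm.
- **Where the cameras disagreed:** The top camera puts the bottle at 40.1 mm and the side camera at 38.6 mm. The two agree on how far it moved, so this looks like calibration error plus a rough cap height in the side reading. I could not see both V contacts directly.
- **Other objects:** The arm came near none of the other things. I didn't re-measure them, and the arm hid some of them in the last picture.

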